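Book out a slide carrier and show it to the inspection camera

ROBOT

A 6-joint arm with a two-finger parallel gripper is mounted at the origin on the work surface. World frame = base frame: x ahead of the robot, y to its left, z up, the work surface at z = 0. Lengths are in m, angles in degrees, forces in N, time in s.
With the tool pointing down it reaches from about 0.15 to 0.775 m from the base axis. Payload 6.1 kg.
Tool frame: the origin (TCP) lies on the centre line of the jaws, within the pads' length; the fingertips stand 17 mm ahead of it and the grasp point (between the pads) lies 2 mm behind it; z points along the fingers, y is the direction in which the jaws open and shut (so a half turn about z gives the same grasp; the last joint's range is limited). The gripper opens to 85 mm and grips with 20 to 120 N. Pads are 22 mm wide; open, the fingers measure 114 mm over their backs; the gripper's body (76 mm by 85 mm) begins 54 mm behind the grasp point. The pads swing forward as they close: fully open they stand 13 mm farther back than shut.
Start: joints at [74.255, 7.208, -2.269, 80.523, 0, 90], TCP at [0.142, 0.505, 0.214] pointing down, gripper open.
Joint ranges: [-155.77, 155.77], [-54.66, 111.73], [-72.52, 77.12], [-102.08, 115.82], [-83.92, 84.16], [-180, 180]. Speed limits (degrees/s): [136.94, 136.94, 172.46, 180, 180, 180].

INTERFACE

Orientations are given as [roll, pitch, yaw] about the fixed x, y, z axes, in that order (R = Rz(yaw) Ry(pitch) Rx(roll)).
In Python, from cell import r gives the robot as it stands. The module is installed in compiled form; this text tells all that it offers.
- The arm moves only by the tool step_arm, never from a script. Its argument "rows" is a list of rows, each an object of numbers: "wx", "wy", "wz": the turn, a rotation vector about the tool's x, y, z in units of 8 degrees (1.0 is 8 degrees); "tx", "ty", "tz": the shift along the tool's x, y, z in units of 50 mm (1.0 is 50 mm); "fingers": the opening in per cent of the stroke, from 0 (shut) to 100 (fully open). A call has 1 to 12 rows; each row is the pose to reach, as a shift and turn from the pose commanded when the call began, along the tool's axes at that moment; what a row does not reach only later rows make up. A row lasts 1/8 s, in which the tool goes at most 62.5 mm and 10.7 degrees, less where a joint would pass 70% of its speed; a pose out of reach is approached as far as the arm can. A call with a gripper value outside its range is refused whole. The fingers move at their own pace and stop on an object; the grip force is fixed at half the most. Time passes only in rows, so rows that repeat a pose let the fingers close. It gives the time, the measured TCP pose, the force and the opening at its end, in the units of the state.
- r.get_state(): the state, without advancing time (a new reading comes with each control period).
- r.capture(name): name is "scene" or "top"; returns the picture (480x640x3 uint8, red, green, blue); there is no depth.
- r.camera_info(name): a dict with "intrinsics" (3x3 intrinsics, pixels), "R" (3x3) and "t" (3): a world point X has camera coordinates R X + t. Camera axes: x right, y down, z forward; pixel columns grow to the right and rows downward; lengths in m; the calibration is good to about 2 mm. A picture is of the moment at which its call begins. camera_info takes no time and is no camera call.
- r.finish_job(): hands the job in, once; it reports no verdict.
Trained networks look in the newest picture that a camera, given by its name, has taken for a name from the list of things; names that differ only in an ending like _2 or _b are one class to them, and where a whole thing is asked for, a point or a joint stands for the part that bears it (a point fixed in the world has none). Each returns a list of dicts, best first, with "p" (0 to 1); they miss things now and then, are a little off and sometimes report something else, mostly with a low value. They report only what shows in the picture. A call takes as long as a camera call. They do not tell look-alikes from the thing itself.
- r.spot_in(query, camera): "pixel" ([column, row] in pixels, amid what is visible of it).
- r.landmark_of(query, camera): "pixel" ([column, row] in pixels: a listed point, or the origin of a listed thing).
The state is a dict: "time_s": time; "q": joint angles; "dq": joint speeds; "tau": joint torques, N m; "tool_pos": TCP position; "tcp_rot": TCP orientation; "wrist_force": force on the tool from outside, world axes, zero at the start; "wrist_torque": the same for the moment, N m; "grip_width": opening from 0.0 (shut) to 1.0 (fully open).
Only numpy, scipy, OpenCV 4.12 (cv2) and the standard library are available. Lean on these libraries where they do the work, as an engineer would, in place of code of your own. Each camera call takes 0.05 s, during which the arm holds its last target.

TASK

Pick up the hand scanner, aim its red window at the bar code on the warming block from about 8 cm away, roughly square on, hold it steady there for a second, and lay the scanner back down flat on its rubber rest. Then lift the orange slide carrier out of its nest and present it to the inspection camera: the middle of its glass underside on the lens's line of sight, 8 cm in front of the lens and square to it, with the carrier's long sides parallel to the camera's tilt pin (either way round). Finish while holding it there, still and in the air; do not shift the camera, the other two carriers or anything else on the bench.

Things in the scene. Friction and masses are not known exactly. Their poses are not given: they have to be found in the camera images.
- rest: black rubber mat, 190 (x) x 100 (y) x 4 mm, fixed on the table: the scanner's rest. Origin at the centre of its underside.
- scanner: the scanner as a body, origin at the centre of its underside; same axes as the points below.
- scanner_mid (a point): hand scanner, a loose grey stick with a wider black head, 160 g, lying on its rest: 135 mm long, 34 mm high; the grey stick is 32 mm wide where it is gripped, the head 46 mm wide. This point is half-way up, at mid-grip (x = 0); the stick runs from x = -65 to +40 mm, the head from +40 to +70 mm. Its x axis points out of the head (the reading direction), z up.
- scanner_nose (a point): centre of the scanner's red window on the end of the head, 70 mm along x from scanner_mid, same axes: it reads along +x.
- block: aluminium warming block, 110 (x) x 220 (y) x 30 mm, fixed on the table, origin at the centre of its underside. Three nests in its top, 6 mm deep, 70 mm apart along its y, hold the three carriers, 1 mm play all round. A bar code plate stands on its foot at the +y end.
- label (a point): centre of the bar code (50 x 30 mm black bars) on the front of a white plate 70 x 50 mm, fixed to the block, 72 mm above the table. The plate's -x axis points out of the bar code: towards the robot's side, leaning back so that it looks 0.6 rad (34 degrees) above level. y runs along the bar code.
- orange: the orange carrier as a body, origin at the centre of its underside; axes as for orange_mid.
- orange_mid (a point): slide carrier with ORANGE frame and fin, loose, 60 g, seated in a nest of the block (any of the three): frame 80 (x) x 36 (y) x 8 mm, and on it, in the middle, an upright fin 40 (x) x 10 (y) mm, 30 mm tall, to hold it by; total height 38 mm. This point is its centre, 19 mm above its underside (when seated: 43 mm above the table, 13 mm above the block's top). x along its length and the fin, z up.
- orange_face (a point): centre of the glass on the underside of the orange carrier, 19 mm below orange_mid, same axes.
- white_mid (a point): a carrier like the orange one, but white; its centre. Stays in its nest.
- blue_mid (a point): a carrier like the orange one, but blue; its centre. Stays in its nest.
- stand: grey round foot (100 mm across) with an upright yoke, fixed on the table, that carries the inspection camera on a tilt pin along the stand's y axis, 60 mm above the table. Origin at the centre of its underside; its -x side is turned roughly to the robot.
- camera (a joint): tilt of the inspection camera (black barrel 44 mm across with a white ring around the lens at its upper end): 0 = lens looks straight up; positive = leans to the stand's -x side (rad). Stiff; stays where it is.
- lens (a point): centre of the camera's lens glass, 70 mm from the tilt pin; z axis = viewing direction out of the lens, y axis = along the tilt pin.
- focus (a point): the focus point, 80 mm out of the lens along its viewing direction (150 mm from the tilt pin); same axes as lens.
- amber: bystander, to be left alone: amber bottle, 60 mm across, 150 mm tall, red cap; origin at its underside
- jar: bystander, to be left alone: white jar, 60 mm across, 75 mm tall, red cap; origin at its underside
- tipbox: bystander, to be left alone: blue box with a clear top, 85 x 120 x 68 mm; origin at its underside
- dish: bystander, to be left alone: flat clear dish, 90 mm across, 14 mm tall; origin at its underside
- tweezers: bystander, to be left alone: steel tweezers lying flat, 120 mm long; origin at its underside
Things that resemble listed ones, but are neither listed nor needed, are in the scene too. Leave any pink look-alike of the scanner alone. What is shaped like the orange but purple or yellow is not meant.

How it is judged:
By the outcome, as a careful person would: the job done as asked, in the order asked, and still so for the second after the job is handed in, while the arm keeps its last pose, push and grip.
It also fails if it takes over 51 s, if anything falls off the work surface, if the arm or the gripper's body presses on something with over 40 N, if the wrist force passes 120 N, or if a joint passes its speed limit or range.

## Working session

There is one attempt and no reset: what is moved stays moved. The work goes in short steps, Python scripts to look and compute and a tool call to move; the robot and the scene stay as the last step left them, time stands still between calls to the robot, and variables do not carry over. Pictures are saved under pics/ and viewed, and the job is handed in when it is done.

Besides the shell and the picture viewer there is one more tool, called as name(argument=value, ...) on one line, values as JSON. step_arm: Moves the arm, as the interface text tells. Its arguments: {"type":"object","properties":{"rows":{"type":"array","items":{"type":"object","properties":{"wx":{"type":"number"},"wy":{"type":"number"},"wz":{"type":"number"},"tx":{"type":"number"},"ty":{"type":"number"},"tz":{"type":"number"},"fingers":{"type":"number"}}}}},"required":["rows"]}

```bash
mkdir -p pics; ls
python3 - <<'E'
from cell import r
import cv2
for n in("scene","top"):
    cv2.imwrite(f"pics/{n}0.png",r.capture(n)[:,:,::-1]); i=r.camera_info(n); print(n,i["intrinsics"],i["R"],i["t"])
print(r.get_state())
E
```

```text
pics
scene [[495.22669      0.         307.30748253]
 [  0.         495.22669    242.53423286]
 [  0.           0.           1.        ]] [[-0.82485146  0.56528771  0.00835917]
 [ 0.35737883  0.53281974 -0.7670616 ]
 [-0.43806443 -0.62972448 -0.641519  ]] [ 0.38688235 -0.09912581  1.54242365]
top [[623.60723539   0.         316.00023969]
 [  0.         623.60723539 250.00045533]
 [  0.           0.           1.        ]] [[ 1.36893589e-02 -9.99906109e-01 -6.12252448e-04]
 [-9.92557736e-01 -1.35146515e-02 -1.21022708e-01]
 [ 1.21003071e-01  2.26441918e-03 -9.92649550e-01]] [0.0666463  0.53026051 1.53558378]
{'time_s': 0.1, 'q': array([ 7.42534111e+01,  7.23910255e+00, -2.32320205e+00,  8.05228888e+01,
       -7.00173130e-04,  9.00000650e+01]), 'dq': array([-0.0278279 , -0.05175809,  0.19969486, -0.06546523, -0.00943977,
       -0.0199436 ]), 'tau': array([-2.23549701e-03, -4.36904061e+01,  3.53607273e+01,  1.36162445e-02,
       -7.45397369e-05, -3.40362575e-06]), 'tool_pos': array([0.14236984, 0.50490636, 0.21347391]), 'tcp_rot': array([-1.79914807e+02,  7.00268957e-04,  1.64253347e+02]), 'wrist_force': array([-0.41586259, -0.12866129, -0.88786994]), 'wrist_torque': array([-0.04877815, -0.03892806,  0.00230042]), 'grip_width': 0.9975098785238915}
```

View pics/scene0.png

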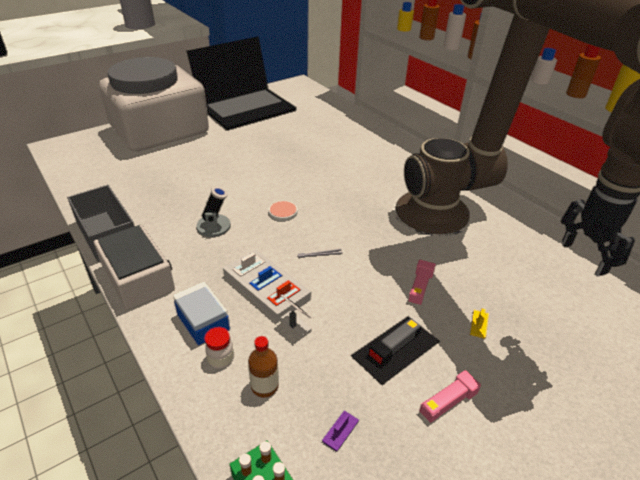

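View pics/top0.png

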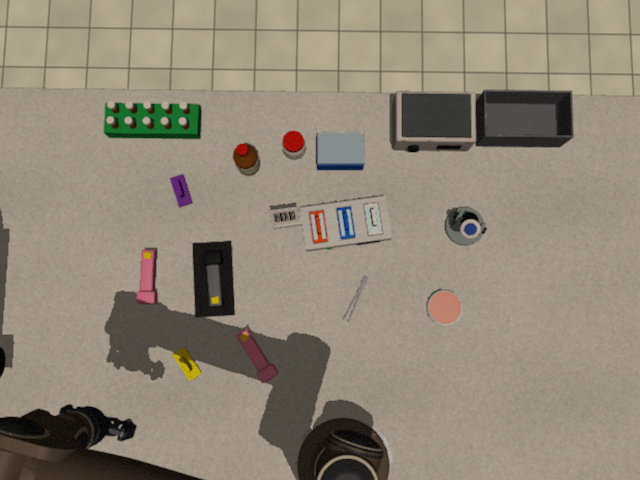

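```bash
cat > h.py <<'E'
import numpy as np,cv2
from cell import r
C={n:r.camera_info(n) for n in("scene","top")}
def proj(n,X):
    c=C[n]; p=c["intrinsics"]@(c["R"]@np.asarray(X,float)+c["t"]); return p[:2]/p[2]
def ray(n,px):
    c=C[n]; d=c["R"].T@np.linalg.inv(c["intrinsics"])@np.array([*px,1.]); return -c["R"].T@c["t"],d/np.linalg.norm(d)
def atz(n,px,z):
    o,d=ray(n,px); return o+d*(z-o[2])/d[2]
def tri(ps,pt):
    A=np.zeros((3,3));b=np.zeros(3)
    for n,p in(("scene",ps),("top",pt)):
        o,d=ray(n,p);M=np.eye(3)-np.outer(d,d);A+=M;b+=M@o
    return np.linalg.solve(A,b)
def crop(n,img,x0,y0,w,h,s,name):
    cv2.imwrite(name,cv2.resize(img[y0:y0+h,x0:x0+w,::-1],None,fx=s,fy=s,interpolation=cv2.INTER_CUBIC))
E
python3 - <<'E'
from h import *
im={n:r.capture(n) for n in C}
crop("top",im["top"],180,180,320,150,2.5,"pics/t1.png")
crop("scene",im["scene"],190,180,260,200,3,"pics/s1.png")
for q in "rest scanner scanner_mid scanner_nose block label orange orange_mid orange_face white_mid blue_mid stand lens focus camera".split():
    for n in C:
        L=r.landmark_of(q,n); print(q,n,[(np.round(l["pixel"],1).tolist(),round(l["p"],2)) for l in L[:4]])
E
```

```text
rest scene [([396.1, 346.2], 0.95), ([286.5, 291.9], 0.58)]
rest top [([213.0, 278.7], 0.89), ([346.4, 222.3], 0.6)]
scanner scene [([421.4, 287.2], 0.88), ([446.0, 402.9], 0.86), ([285.5, 296.1], 0.75), ([394.0, 344.0], 0.67)]
scanner top [([258.0, 352.1], 0.91), ([149.3, 275.3], 0.84), ([211.6, 278.6], 0.68), ([218.7, 282.2], 0.56)]
scanner_mid scene [([420.0, 282.2], 0.77), ([448.3, 398.9], 0.64), ([397.3, 338.5], 0.63)]
scanner_mid top [([257.1, 355.3], 0.71), ([212.7, 281.2], 0.66), ([145.1, 272.1], 0.66)]
scanner_nose scene [([470.6, 381.0], 0.88), ([373.2, 355.6], 0.86), ([428.0, 262.8], 0.56), ([285.0, 212.7], 0.31)]
scanner_nose top [([213.0, 254.3], 0.88), ([267.8, 376.4], 0.85), ([147.6, 303.4], 0.64)]
block scene [([266.7, 288.6], 0.59), ([213.2, 223.9], 0.27)]
block top [([341.9, 223.0], 0.65), ([292.6, 151.8], 0.63), ([464.1, 224.9], 0.17)]
label scene [([296.6, 306.3], 0.43)]
label top [([287.9, 214.6], 0.93), ([347.0, 222.2], 0.32)]
orange scene [([284.7, 293.3], 0.81), ([480.2, 324.3], 0.72)]
orange top [([182.0, 189.0], 0.97), ([315.7, 227.1], 0.68), ([217.0, 279.6]
[... 417 characters left out ...]
316.7, 226.6], 0.58)]
white_mid scene [([246.8, 261.6], 0.61)]
white_mid top [([371.5, 219.1], 0.72)]
blue_mid scene [([267.3, 275.1], 0.8)]
blue_mid top [([345.1, 221.8], 0.79), ([373.0, 217.4], 0.65)]
stand scene [([215.1, 228.5], 0.89)]
stand top [([463.2, 225.2], 0.79)]
lens scene [([218.6, 192.6], 0.78), ([213.6, 225.4], 0.58)]
lens top [([468.7, 229.7], 0.6)]
focus scene []
focus top [([470.6, 237.9], 0.73), ([317.7, 226.1], 0.58)]Traceback (most recent call last):
  File "<stdin>", line 7, in <module>
ValueError: it knows: amber, block, blue_mid, dish, focus, jar, label, lens, orange, orange_face, orange_mid, rest, scanner, scanner_mid, scanner_nose, stand, tipbox, tweezers, white_mid
```

View crops.

View pics/t1.png

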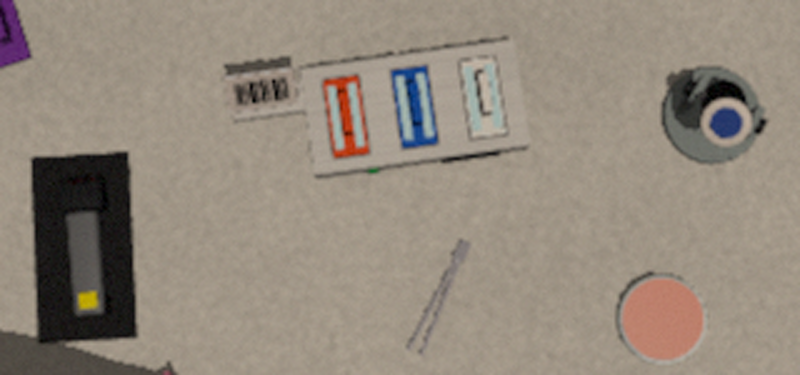

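View pics/s1.png

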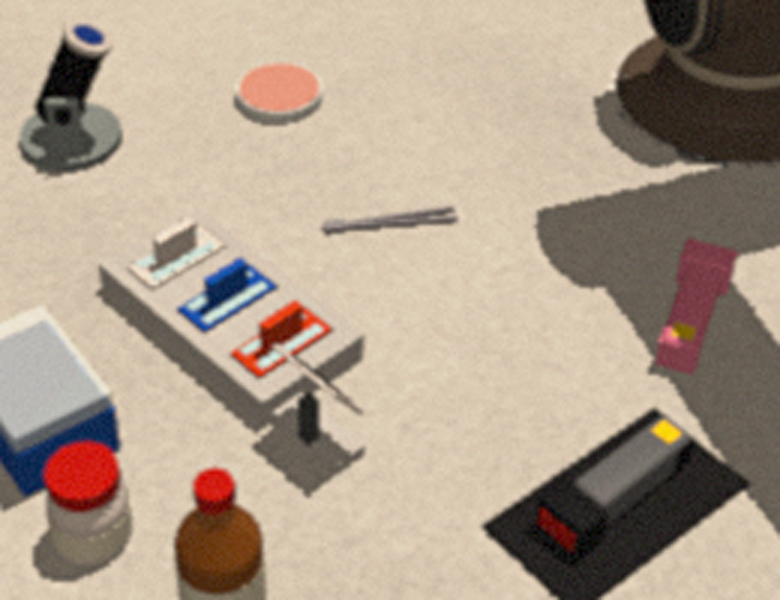

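Run:
```python
from h import *
f=lambda u,v:((u+.5)/2.5-.5+180,(v+.5)/2.5-.5+180)
P=[atz("top",f(*p),.03) for p in((303,67),(510,38),(528,145),(317,176))]
print("blk",np.round(P,4), np.mean(P,0), np.linalg.norm(P[0]-P[1]),np.linalg.norm(P[1]-P[2]))
d=P[0]-P[1]+P[3]-P[2]; print("blk y dir yaw",np.degrees(np.arctan2(d[1],d[0]))-90); d=P[0]-P[3]+P[1]-P[2]; print("x dir",np.degrees(np.arctan2(d[1],d[0])))
M=[atz("top",f(*p),.004) for p in((33,157),(128,152),(136,336),(40,342))]
print("mat",np.round(M,4),np.mean(M,0),np.linalg.norm(M[0]-M[1]),np.linalg.norm(M[1]-M[2]))
d=M[0]-M[3]+M[1]-M[2]; print("mat xdir",np.degrees(np.arctan2(d[1],d[0])))
im={n:r.capture(n) for n in C}
for n in C: np.save(n+".npy",im[n])
for n in C:
    hsv=cv2.cvtColor(im[n],cv2.COLOR_RGB2HSV)
    for nm,lo,hi,box in(("orange",(0,150,90),(12,255,255),(265,280,305,310) if n=="scene" else (300,200,335,250)),("blue",(100,130,60),(130,255,255),(245,262,290,292) if n=="scene" else (333,200,360,250)),
      ("lens",(105,80,60),(130,255,255),(205,180,235,205) if n=="scene" else (455,215,485,245)),("yellow",(20,150,120),(35,255,255),(395,310,430,340) if n=="scene" else (200,280,230,315))):
        m=cv2.inRange(hsv,lo,hi); k=np.zeros_like(m); x0,y0,x1,y1=box; k[y0:y1,x0:x1]=m[y0:y1,x0:x1]
        k_=cv2.findNonZero(k)
        print(n,nm,0 if k_ is None else (len(k_),k_.reshape(-1,2).mean(0),cv2.minAreaRect(k_)))
for q,a,b in(("stand",(215.1,228.5),(463.2,225.2)),("lens",(218.6,192.6),(468.7,229.7)),("orange",(280.9,291.1),(313.0,224.4)),("nose",(373.2,355.6),(213,254.3)),("mid",(397.3,338.5),(212.7,281.2)),("label",(296.6,306.3),(287.9,214.6))):
    print(q,np.round(tri(a,b),4))
```

```text
blk [[ 0.6403  0.1137  0.03  ]
 [ 0.6732 -0.0965  0.03  ]
 [ 0.5634 -0.1147  0.03  ]
 [ 0.529   0.0978  0.03  ]] [6.01474702e-01 1.00766178e-04 3.00000000e-02] 0.21275759261046154 0.11125987947925366
blk y dir yaw 9.04269905774322
x dir 8.788315304864527
mat [[0.5478 0.3898 0.004 ]
 [0.5543 0.2925 0.004 ]
 [0.3667 0.2788 0.004 ]
 [0.3593 0.3756 0.004 ]] [0.45703262 0.33416462 0.004     ] 0.09748290003347675 0.18813755781206273
mat xdir 4.246669232359914
scene orange (231, array([283.4025974 , 290.83116883]), ((282.576904296875, 292.1153259277344), (14.699555397033691, 30.785863876342773), 56.3099365234375))
scene blue (194, array([264.68041237, 276.13402062]), ((264.30767822265625, 277.4615478515625), (13.867505073547363, 29.953811645507812), 56.30992889404297))
scene lens (31, array([219.09677419, 191.12903226]), ((219.0, 191.0), (4.0, 8.0), 90.0))
scene yellow (46, array([411.63043478, 323.47826087]), ((411.75006103515625, 323.7500915527344), (7.77817440032959, 5.656853675842285), 45.0))
top orange (179, array([318.19553073, 226.54748603]), ((317.9700012207031, 226.28997802734375), (31.112699508666992, 13.717872619628906), 81.8698959350586))
top blue (179, array([345.49162011, 223.07821229]), ((345.41998291015625, 222.4399871826172), (30.97127914428711, 13.717872619628906), 81.8698959350586))
top lens (105, array([469.88571429, 228.78095238]), ((469.5, 229.0), (10.0, 11.0), 90.0))
top yellow (47, array([214.63829787, 299.61702128]), ((214.5, 300.0), (6.0, 7.0), 90.0))
stand [ 0.5996 -0.303  -0.0047]
lens [ 0.5734 -0.2901  0.1197]
orange [0.5955 0.0792 0.049 ]
nose [0.5182 0.3333 0.0176]
mid [0.4483 0.3312 0.0265]
label [0.608  0.1482 0.0667]
```

```bash
cat >> h.py <<'E'
def Rz(a):
    a=np.radians(a);return np.array([[np.cos(a),-np.sin(a),0],[np.sin(a),np.cos(a),0],[0,0,1]])
def box(c,yaw,sx,sy,z0,z1,x0=0,y0=0):
    P=np.array([[x0+a*sx/2,y0+b*sy/2,z] for z in(z0,z1) for a,b in((-1,-1),(1,-1),(1,1),(-1,1))])@Rz(yaw).T+np.array([c[0],c[1],0])
    E=[(i,(i+1)%4) for i in range(4)]+[(4+i,4+(i+1)%4) for i in range(4)]+[(i,4+i) for i in range(4)]
    return [(P[a],P[b]) for a,b in E]
def circ(c,R,rad):
    t=np.linspace(0,2*np.pi,41);P=[np.asarray(c)+R@np.array([rad*np.cos(a),rad*np.sin(a),0]) for a in t];return list(zip(P[:-1],P[1:]))
def overlay(n,img,groups,x0,y0,w,h,s,name):
    o=cv2.resize(img[y0:y0+h,x0:x0+w,::-1],None,fx=s,fy=s,interpolation=cv2.INTER_CUBIC).copy()
    for col,segs in groups:
        for a,b in segs:
            pa,pb=[tuple(np.round(((proj(n,X)-[x0,y0])+.5)*s-.5).astype(int).tolist()) for X in(a,b)]
            cv2.line(o,pa,pb,col,1)
    cv2.imwrite(name,o)
def standmodel(sx,sy,yaw,t):
    Rs=Rz(yaw); 
    z=Rs@np.array([-np.sin(t),0,np.cos(t)]); y=Rs[:,1]; x=np.cross(y,z); R=np.c_[x,y,z]
    pin=np.array([sx,sy,.06]); lens=pin+.07*z
    return pin,lens,R
E
python3 - <<'E'
from h import *
im={n:np.load(n+".npy") for n in C}
b=(.6015,.0);by=8.9
R=Rz(by)
g=[((0,255,0),box(b,by,.11,.22,0,.03))]
for k,c in((.07,(255,0,255)),(0,(255,255,0)),(-.07,(0,0,255))):
    g+=[(c,box(b,by,.08,.036,.024,.032,0,k)),(c,box(b,by,.04,.01,.032,.062,0,k))]
overlay("top",im["top"],g,265,185,135,80,6,"pics/ot2.png"); overlay("scene",im["scene"],g,215,240,110,80,7,"pics/os2.png")
l=tri((219.1,191.1),(469.9,228.8)); print("lens",l)
crop("top",im["top"],435,195,60,55,10,"pics/st.png");crop("scene",im["scene"],185,175,60,70,8,"pics/ss.png")
E
```

```text
lens [ 0.5730818  -0.29052965  0.12492546]
```

View pics/ot2.png

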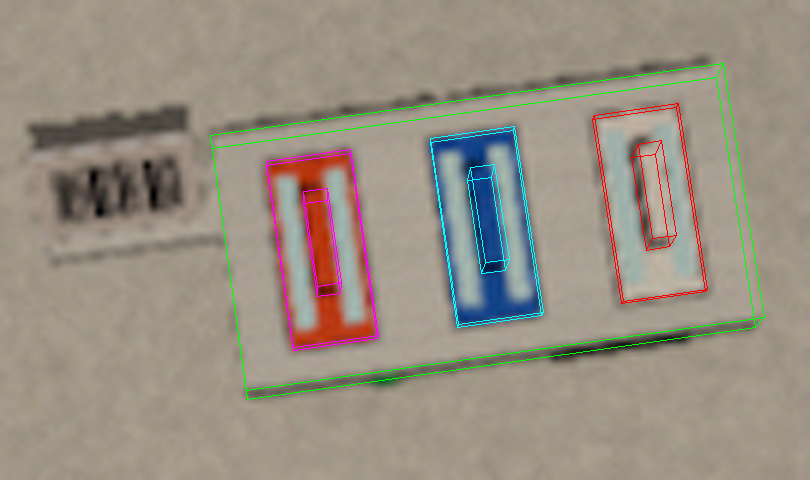

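View pics/os2.png

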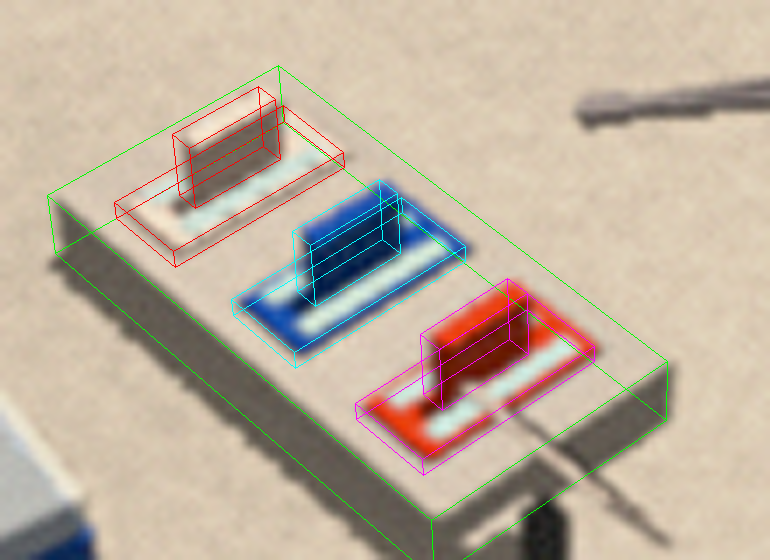

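View pics/st.png

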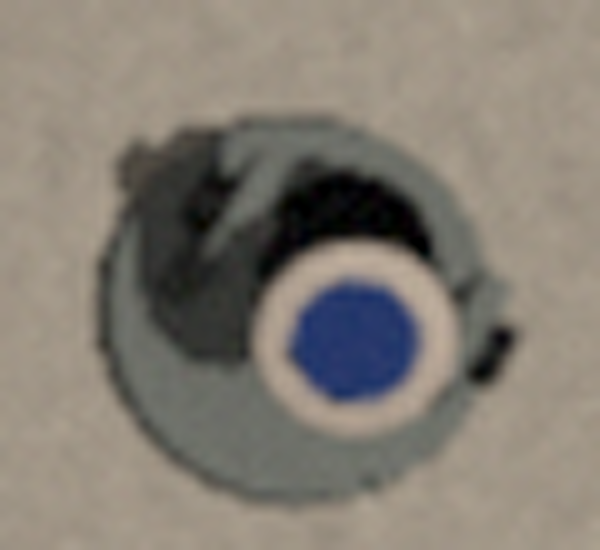

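View pics/ss.png

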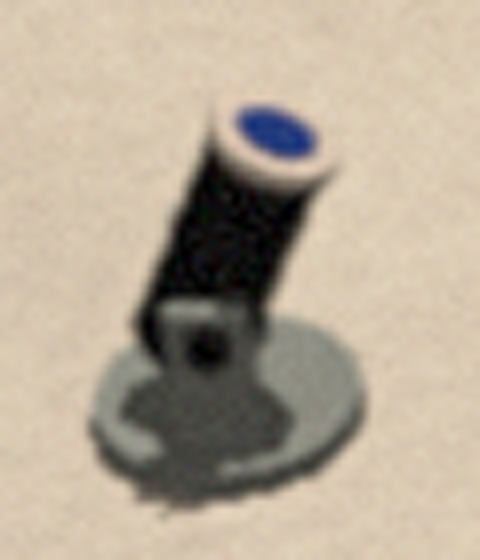

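```bash
python3 - <<'E'
from h import *
im={n:np.load(n+".npy") for n in C}
bar=(284.8,216.3); L=atz("top",bar,.072); print("label",L, "block frame",Rz(-8.9)@(L-[.6015,0,0]))
crop("top",im["top"],188,236,54,86,7,"pics/sc_t.png")
m=(.455,.3325);y=4.2
g=[((0,255,0),box((.457,.334),4.2,.19,.1,0,.004)),((255,0,255),box(m,y,.105,.032,.004,.038,-.0125)),((0,255,255),box(m,y,.03,.046,.004,.038,.055))]
overlay("top",im["top"],g,188,236,54,86,7,"pics/sc_to.png"); overlay("scene",im["scene"],g,345,310,100,80,7,"pics/sc_s.png")
E
python3 -c "
import cv2,numpy as np
a=cv2.imread('pics/sc_t.png');b=cv2.imread('pics/sc_to.png');cv2.imwrite('pics/sc_b.png',np.clip(np.hstack([a,b])*2.0,0,255).astype('uint8'))
b=cv2.imread('pics/sc_s.png');cv2.imwrite('pics/sc_s2.png',np.clip(b*1.8,0,255).astype('uint8'))"
```

```text
label [0.60712376 0.15187267 0.072     ] block frame [0.02905233 0.14917405 0.072     ]
```

View pics/sc_b.png

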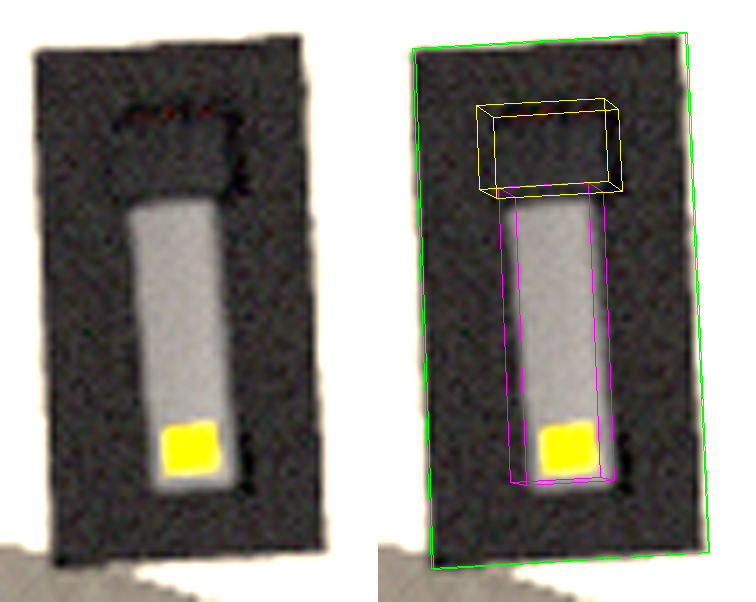

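View pics/sc_s2.png

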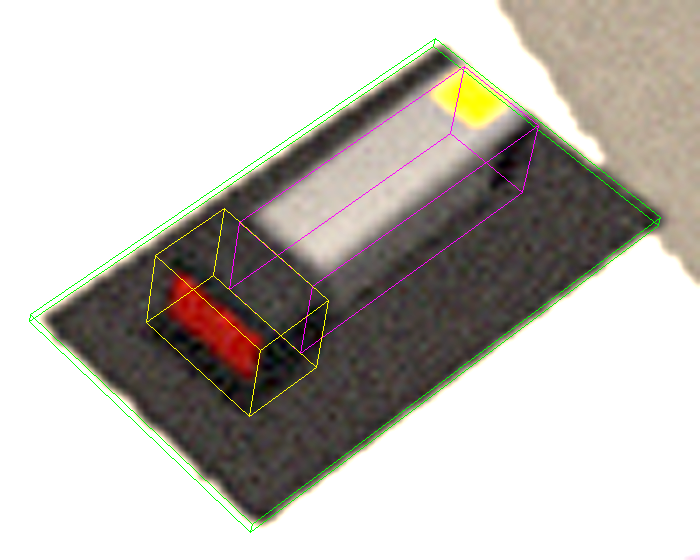

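```bash
python3 - <<'E'
from h import *
from scipy.optimize import least_squares
im={n:np.load(n+".npy") for n in C}
def quad(n,x0,y0,w,h,fn,s=8):
    o=cv2.resize(im[n][y0:y0+h,x0:x0+w],None,fx=s,fy=s,interpolation=cv2.INTER_CUBIC)
    m=fn(o); m=cv2.morphologyEx(m,cv2.MORPH_OPEN,np.ones((9,9)))
    m=cv2.morphologyEx(m,cv2.MORPH_CLOSE,np.ones((33,33)))
    c=max(cv2.findContours(m,cv2.RETR_EXTERNAL,cv2.CHAIN_APPROX_NONE)[0],key=cv2.contourArea)
    cx,cy,a=cv2.minAreaRect(cv2.convexHull(c))[0],cv2.minAreaRect(c),cv2.contourArea(c)
    # approx quad
    hull=cv2.convexHull(c)
    q=cv2.approxPolyN(hull,4).reshape(-1,2).astype(float)
    M=cv2.moments(c); ctr=np.array([M["m10"]/M["m00"],M["m01"]/M["m00"]])
    f=lambda p:(np.asarray(p)+.5)/s-.5+[x0,y0]
    return f(ctr),f(q),m
gray=lambda th:(lambda o:((o.max(2)>th)*255).astype(np.uint8))
for n,b,th in(("top",(200,255,30,54),75),("scene",(375,318,47,45),75)):
    c,q,m=quad(n,*b,gray(th)); print(n,"stick",c,np.round(q,1).tolist()); cv2.imwrite(f"pics/m_{n}.png",m)
def org(o):
    h=cv2.cvtColor(o,cv2.COLOR_RGB2HSV); return cv2.inRange(h,(0,150,60),(14,255,255))
for n,b in(("top",(303,205,30,45)),("scene",(262,278,44,32))):
    c,q,m=quad(n,*b,org); print(n,"orange",c,np.round(q,1).tolist()); cv2.imwrite(f"pics/mo_{n}.png",m)
print("stick top centre", tri(quad("scene",375,318,47,45,gray(75))[0],quad("top",200,255,30,54,gray(75))[0]))
q=quad("top",200,255,30,54,gray(75))[1]; print(np.round([atz("top",p,.038) for p in q],4).tolist())
q=quad("scene",375,318,47,45,gray(75))[1]; print(np.round([atz("scene",p,.038) for p in q],4).tolist())
E
cd pics; python3 -c "
import cv2,numpy as np
a=[cv2.imread(f) for f in('m_top.png','m_scene.png','mo_top.png','mo_scene.png')];H=max(x.shape[0] for x in a)
cv2.imwrite('mm.png',cv2.resize(np.hstack([cv2.copyMakeBorder(x,0,H-x.shape[0],0,9,cv2.BORDER_CONSTANT,value=(90,90,90)) for x in a]),None,fx=.6,fy=.6))"
```

```text
top stick [213.77264854 284.9987181 ] [[220.8, 304.3], [209.7, 305.2], [207.1, 266.1], [217.2, 264.1]]
scene stick [395.24019402 328.97006934] [[433.7, 317.6], [391.3, 348.7], [374.6, 338.2], [374.6, 317.6]]
top orange [318.02307504 226.55738425] [[327.1, 240.9], [313.3, 242.6], [308.8, 211.7], [322.7, 209.8]]
scene orange [282.14518308 290.63351077] [[297.2, 286.7], [276.1, 305.8], [266.6, 297.7], [285.8, 278.2]]
stick top centre [0.44137305 0.32141599 0.04439436]
[[0.3898, 0.3079, 0.038], [0.3872, 0.3354, 0.038], [0.4845, 0.3453, 0.038], [0.4899, 0.3202, 0.038]]
[[0.3441, 0.3382, 0.038], [0.4867, 0.3505, 0.038], [0.4981, 0.3076, 0.038], [0.4585, 0.261, 0.038]]
```

View pics/mm.png

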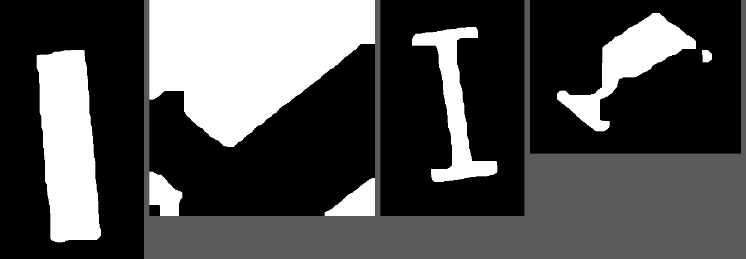

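Run:
```python
from h import *
im={n:np.load(n+".npy") for n in C}
ft=lambda u,v:np.array([(u+.5)/10-.5+435,(v+.5)/10-.5+195]); fs=lambda u,v:np.array([(u+.5)/8-.5+185,(v+.5)/8-.5+175])
print("foot top",[np.round(atz("top",ft(292,311),z),4) for z in(0,.01)],"foot scene",[np.round(atz("scene",fs(229,402),z),4) for z in(0,.01)])
print("+y pin",tri(fs(208,345),ft(135,165)),atz("scene",fs(208,345),.06),atz("top",ft(135,165),.06)); print("-y pin",atz("top",ft(497,322),.06))
print("lens",tri((219.1,191.1),(469.9,228.8)),atz("top",(469.9,228.8),.124),atz("scene",(219.1,191.1),.124))
m=(.4505,.3285);y=6.2
g=[((0,255,0),box((.457,.334),4.2,.19,.1,0,.004)),((255,0,255),box(m,y,.105,.032,.004,.038,-.0125)),((0,255,255),box(m,y,.03,.046,.004,.038,.055))]
b={n:np.clip(im[n]*1.8,0,255).astype(np.uint8) for n in C}
overlay("top",b["top"],g,188,236,54,86,6,"pics/a.png"); overlay("scene",b["scene"],g,345,310,100,80,6,"pics/b.png")
def sm(sx,sy,yaw,t):
    pin,l,R=standmodel(sx,sy,yaw,t); ys=Rz(yaw)[:,1]
    G=[((0,255,0),circ((sx,sy,.0),np.eye(3),.05)),((0,255,255),circ(l,R,.022)),((255,0,255),circ(pin,R,.022)),((0,0,255),[(pin-ys*.04,pin+ys*.04),(pin,l)])]
    return G
g=sm(.601,-.302,-26,.44)
overlay("top",im["top"],g,435,195,60,55,7,"pics/c.png"); overlay("scene",im["scene"],g,185,170,60,70,7,"pics/d.png")
def cat(a,b,o):
    a,b=cv2.imread(a),cv2.imread(b);H=max(a.shape[0],b.shape[0]);cv2.imwrite(o,np.hstack([cv2.copyMakeBorder(x,0,H-x.shape[0],0,5,cv2.BORDER_CONSTANT) for x in(a,b)]))
cat("pics/a.png","pics/b.png","pics/ab.png");cat("pics/c.png","pics/d.png","pics/cd.png")
```

```text
foot top [array([ 0.6017, -0.3061,  0.    ]), array([ 0.6   , -0.3037,  0.01  ])] foot scene [array([ 0.5954, -0.3126,  0.    ]), array([ 0.6002, -0.3003,  0.01  ])]
+y pin [ 0.62457549 -0.24946971  0.07843739] [ 0.61562828 -0.27290787  0.06      ] [ 0.62799953 -0.25333725  0.06      ]
-y pin [ 0.5896814  -0.34262483  0.06      ]
lens [ 0.5730818  -0.29052965  0.12492546] [ 0.57381713 -0.29116364  0.124     ] [ 0.57208784 -0.29120992  0.124     ]
```

View pics/ab.png

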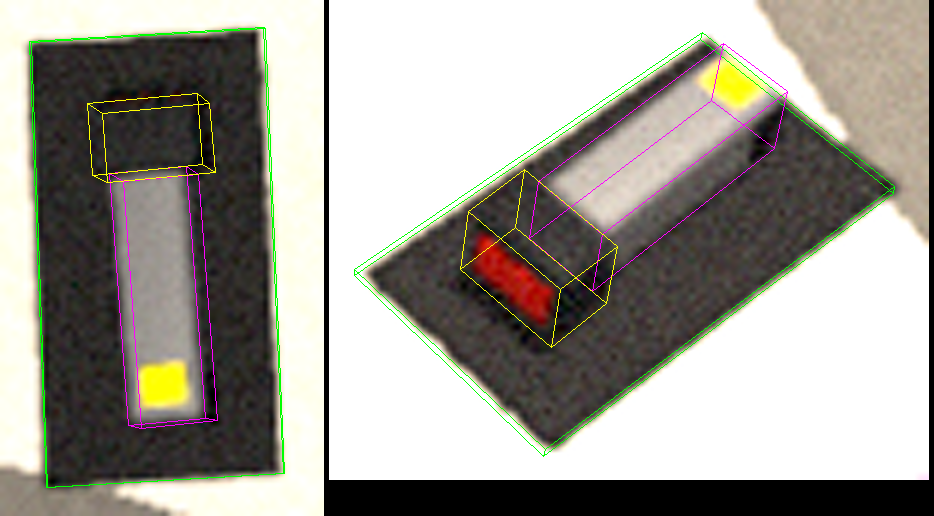

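View pics/cd.png

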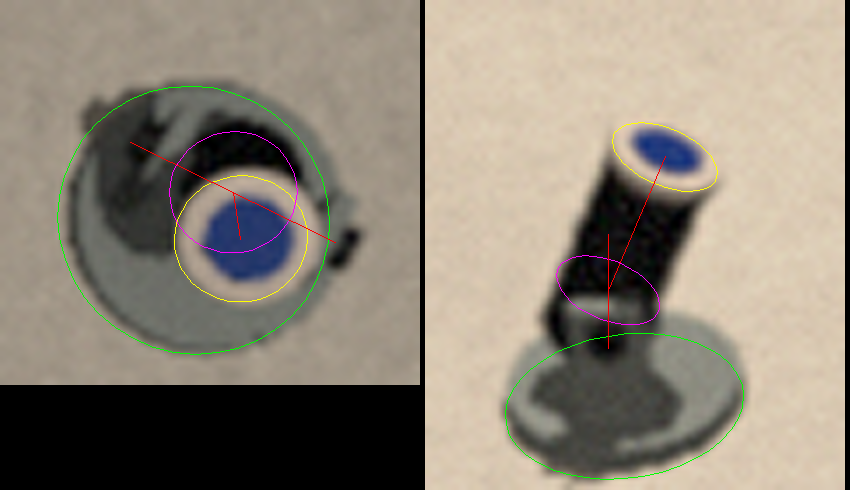

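Run:
```python
from h import *
from scipy.optimize import least_squares
im={n:np.load(n+".npy") for n in C}
o=im["scene"].astype(float).max(2)
# sub-pixel barrel edges rows 196..211
Lp,Rp=[],[]
for v in range(198,210):
    row=o[v,195:240]; xs=np.arange(195,240); th=95
    dark=np.where(row<60)[0]; 
    a,b=dark[0],dark[-1]
    l=xs[a]-1+(row[a-1]-th)/(row[a-1]-row[a]); rr=xs[b]+(th-row[b])/(row[b+1]-row[b])
    Lp.append((l,v));Rp.append((rr,v))
Lp,Rp=np.array(Lp),np.array(Rp); print(np.round(Lp[:,0],1),np.round(Rp[:,0],1))
pl=np.polyfit(Lp[:,1],Lp[:,0],1);pr=np.polyfit(Rp[:,1],Rp[:,0],1);print(pl,pr)
rows=np.array([200,208.])
def res(p,full=False):
    sx,sy,yaw,t,h,ox,oy,qx,qy=p
    pin,l,R=standmodel(sx,sy,yaw,t); z=R[:,2]
    out=[]
    off={"top":np.array([ox,oy]),"scene":np.array([qx,qy])}
    out+=list((proj("scene",l)+off["scene"]-(219.1,191.1))/.3)
    out+=list((proj("top",l)+off["top"]-(469.9,228.8))/.3)
    out+=list((proj("top",(sx,sy,h))+off["top"]-((292.5)/10-.5+435,311.5/10-.5+195))/.5)
    out+=list((proj("scene",(sx,sy,h))+off["scene"]-(229.5/8-.5+185,402.5/8-.5+175))/.7)
    # silhouette of barrel
    c=-C["scene"]["R"].T@C["scene"]["t"]; d=c-pin; d-=z*(d@z); D=np.linalg.norm(d); d/=D; s=np.cross(z,d); a=.022/D
    for sg in(1,-1):
        n=d*a+sg*s*np.sqrt(1-a*a)
        A,B=[proj("scene",pin+n*.022+z*k)+off["scene"] for k in(.01,.06)]
        f=lambda v:A[0]+(B[0]-A[0])*(v-A[1])/(B[1]-A[1])
        P=pl if f(200)<213 else pr
        out+=[(f(v)-np.polyval(P,v))/.3 for v in rows]
    ys=Rz(yaw)[:,1]
    A,B=proj("top",pin+ys*.04)+off["top"],proj("top",pin-ys*.04)+off["top"]
    ang=np.degrees(np.arctan2(B[1]-A[1],B[0]-A[0])); out+=[(ang-np.degrees(np.arctan2(322-165,497-135)))/5]
    out+=[(h-.008)/.004,ox/1,oy/1,qx/1,qy/1]
    return np.array(out)
s=least_squares(res,[.6,-.303,-26,.43,.008,0,0,0,0],x_scale=[.01,.01,5,.1,.005,1,1,1,1])
J=s.jac;cov=np.linalg.inv(J.T@J);print(np.round(s.x,4),np.round(np.sqrt(np.diag(cov)),4),s.cost);print(np.round(s.fun,1))
pin,l,R=standmodel(*s.x[:4]);print("lens",l,"z",R[:,2],"focus",l+.08*R[:,2])
```

```text
[208.3 208.  207.5 207.  206.5 206.2 206.  205.6 205.3 204.7 204.2 204. ] [219.1 223.7 222.9 222.6 222.6 221.9 221.8 220.9 220.5 219.8 219.5 219.3]
[ -0.39186823 285.84969085] [-2.52362515e-01  2.72568035e+02]
[ 5.98300e-01 -3.03400e-01 -2.45072e+01  4.04200e-01  8.60000e-03
 -1.89600e-01 -3.15200e-01 -7.31000e-02 -7.36000e-02] [2.100e-03 2.500e-03 2.645e+00 1.260e-02 2.300e-03 8.822e-01 7.911e-01
 6.809e-01 4.877e-01] 20.213087657420097
[-2.  -0.6  0.6 -0.4 -0.9  0.8  0.1 -0.6  4.8  1.3 -2.5 -1.7  0.3  0.1
 -0.2 -0.3 -0.1 -0.1]
lens [ 0.57329941 -0.29193304  0.12436026] z [-0.35782028  0.16312252  0.91943227] focus [ 0.54467379 -0.27888324  0.19791484]
```

```bash
cat > stand.py <<'E'
from h import *
from scipy.optimize import least_squares
pl=np.polyfit(np.arange(198,210),[208.3,208.,207.5,207.,206.5,206.2,206.,205.6,205.3,204.7,204.2,204.],1)
pr=np.polyfit(np.arange(199,210),[223.7,222.9,222.6,222.6,221.9,221.8,220.9,220.5,219.8,219.5,219.3],1)
rows=np.array([200,208.])
def res(p,full=False):
    sx,sy,yaw,t,h,ox,oy,qx,qy=p
    pin,l,R=standmodel(sx,sy,yaw,t); z=R[:,2]
    out=[]
    off={"top":np.array([ox,oy]),"scene":np.array([qx,qy])}
    out+=list((proj("scene",l)+off["scene"]-(219.1,191.1))/.3)
    out+=list((proj("top",l)+off["top"]-(469.9,228.8))/.3)
    out+=list((proj("top",(sx,sy,h))+off["top"]-((292.5)/10-.5+435,311.5/10-.5+195))/.5)
    out+=list((proj("scene",(sx,sy,h))+off["scene"]-(229.5/8-.5+185,402.5/8-.5+175))/.7)
    c=-C["scene"]["R"].T@C["scene"]["t"]; d=c-pin; d-=z*(d@z); D=np.linalg.norm(d); d/=D; s=np.cross(z,d); a=.022/D
    for sg in(1,-1):
        n=d*a+sg*s*np.sqrt(1-a*a)
        A,B=[proj("scene",pin+n*.022+z*k)+off["scene"] for k in(.01,.06)]
        f=lambda v:A[0]+(B[0]-A[0])*(v-A[1])/(B[1]-A[1])
        P=pl if f(200)<213 else pr
        out+=[(f(v)-np.polyval(P,v))/.5 for v in rows]
    ys=Rz(yaw)[:,1]
    A,B=proj("top",pin+ys*.04)+off["top"],proj("top",pin-ys*.04)+off["top"]
    ang=np.degrees(np.arctan2(B[1]-A[1],B[0]-A[0])); out+=[(ang-np.degrees(np.arctan2(322-165,497-135)))/5]
    out+=[(h-.008)/.004,ox/1,oy/1,qx/1,qy/1]
    return np.array(out)
s=least_squares(res,[.6,-.303,-26,.43,.008,0,0,0,0],x_scale=[.01,.01,5,.1,.005,1,1,1,1])
if __name__=="__main__":
    J=s.jac;cov=np.linalg.inv(J.T@J);print(np.round(s.x,4),np.round(np.sqrt(np.diag(cov)),4),s.cost);print(np.round(s.fun,1))
    pin,l,R=standmodel(*s.x[:4]);print("lens",l,"z",R[:,2],"focus",l+.08*R[:,2])
E
python3 stand.py
```

```text
[ 5.99400e-01 -3.03700e-01 -2.51007e+01  4.26700e-01  7.70000e-03
 -3.00000e-03 -3.08500e-01  2.09000e-01 -1.67600e-01] [2.2000e-03 2.5000e-03 2.5592e+00 1.4600e-02 2.3000e-03 8.8400e-01
 7.9210e-01 6.8360e-01 4.9130e-01] 4.4860160091384955
[-0.5 -0.   0.2 -0.  -0.4  0.2  0.1 -0.3  1.3  1.8 -1.2 -1.2  0.4 -0.1
 -0.  -0.3  0.2 -0.2]
lens [ 0.57312675 -0.29140502  0.12372275] z [-0.37480763  0.17557819  0.91032496] focus [ 0.54314214 -0.27735876  0.19654874]
```

```bash
cat > mv.py <<'E'
from h import *
from scipy.spatial.transform import Rotation as Ro
def cur():
    s=r.get_state(); return np.array(s["tool_pos"]),Ro.from_euler("xyz",s["tcp_rot"],degrees=True).as_matrix(),s
def down(yaw): return Ro.from_euler("xyz",[180,0,yaw],degrees=True).as_matrix()
def plan(p,R,note=""):
    p0,R0,s=cur(); d=R0.T@(np.asarray(p)-p0)/.05; w=Ro.from_matrix(R0.T@R).as_rotvec(degrees=True)/8
    dist=np.linalg.norm(d)*.05; ang=np.linalg.norm(w)*8
    print(note,"t",np.round(d,3),"w",np.round(w,3),"rows>=",round(max(dist/.0625,ang/10.7),1))
def show():
    p,R,s=cur(); print("t",round(s["time_s"],2),"pos",np.round(p,4),"rpy",np.round(s["tcp_rot"],2),"q",np.round(s["q"],1),"F",np.round(s["wrist_force"],1),"grip",round(s["grip_width"],3))
E
python3 - <<'E'
from mv import *
show(); plan((.4505,.3285,.2),down(85),"half"); plan((.4505,.3285,.2),down(6.2))
E
```

```text
t 1.7 pos [0.1424 0.5053 0.2142] rpy [180.    -0.   164.26] q [74.3  7.2 -2.3 80.5  0.  90. ] F [ 0.2 -0.   0.1] grip 1.002
half t [-6.889 -1.732  0.284] w [ 0.    -0.     9.907] rows>= 7.4
 t [-6.889 -1.732  0.284] w [-0.    -0.    19.757] rows>= 14.8
```

step_arm(rows=[{"tx": -6.89, "ty": -1.73, "tz": 0.28, "wz": 19.7, "fingers": 70}, {"tx": -6.89, "ty": -1.73, "tz": 0.28, "wz": 19.7, "fingers": 70}, {"tx": -6.89, "ty": -1.73, "tz": 0.28, "wz": 19.7, "fingers": 70}, {"tx": -6.89, "ty": -1.73, "tz": 0.28, "wz": 19.7, "fingers": 70}, {"tx": -6.89, "ty": -1.73, "tz": 0.28, "wz": 19.7, "fingers": 70}, {"tx": -6.89, "ty": -1.73, "tz": 0.28, "wz": 19.7, "fingers": 70}, {"tx": -6.89, "ty": -1.73, "tz": 0.28, "wz": 19.7, "fingers": 70}, {"tx": -6.89, "ty": -1.73, "tz": 0.28, "wz": 19.7, "fingers": 70}, {"tx": -6.89, "ty": -1.73, "tz": 0.28, "wz": 19.7, "fingers": 70}, {"tx": -6.89, "ty": -1.73, "tz": 0.28, "wz": 19.7, "fingers": 70}, {"tx": -6.89, "ty": -1.73, "tz": 0.28, "wz": 19.7, "fingers": 70}, {"tx": -6.89, "ty": -1.73, "tz": 0.28, "wz": 19.7, "fingers": 70}])

```text
validation failed for argument at $.ro...
```

Run:
```python
from mv import *
show(); plan((.4505,.3285,.08),down(6.2))
```

```text
t 1.7 pos [0.1424 0.5053 0.2142] rpy [180.    -0.   164.26] q [74.3  7.2 -2.3 80.5  0.  90. ] F [ 0.2 -0.   0.1] grip 1.002
 t [-6.889 -1.732  2.684] w [-0.    -0.    19.757] rows>= 14.8
```

step_arm(rows=[{"tx": -1, "ty": -0.25, "tz": 0.04, "wx": 0, "wy": 0, "wz": 1.3, "fingers": 70}, {"tx": -2, "ty": -0.5, "tz": 0.08, "wx": 0, "wy": 0, "wz": 2.6, "fingers": 70}, {"tx": -3, "ty": -0.75, "tz": 0.12, "wx": 0, "wy": 0, "wz": 3.9, "fingers": 70}, {"tx": -4, "ty": -1, "tz": 0.16, "wx": 0, "wy": 0, "wz": 5.2, "fingers": 70}, {"tx": -5, "ty": -1.25, "tz": 0.2, "wx": 0, "wy": 0, "wz": 6.5, "fingers": 70}, {"tx": -6, "ty": -1.5, "tz": 0.24, "wx": 0, "wy": 0, "wz": 7.8, "fingers": 70}, {"tx": -6.89, "ty": -1.73, "tz": 0.28, "wx": 0, "wy": 0, "wz": 9.1, "fingers": 70}, {"tx": -6.89, "ty": -1.73, "tz": 0.28, "wx": 0, "wy": 0, "wz": 10.4, "fingers": 70}, {"tx": -6.89, "ty": -1.73, "tz": 0.28, "wx": 0, "wy": 0, "wz": 11.7, "fingers": 70}, {"tx": -6.89, "ty": -1.73, "tz": 0.28, "wx": 0, "wy": 0, "wz": 13, "fingers": 70}])

```text
time_s: 2.95
tool_pos: [0.4508, 0.3283, 0.2001]
tcp_rot: [-180.0, 0.0, 59.9]
wrist_force: [-0.5, 0.6, -0.5]
grip_width: 0.7
```

Run:
```python
from mv import *
show(); plan((.4505,.3285,.08),down(6.2))
```

```text
t 2.95 pos [0.4508 0.3283 0.2001] rpy [-1.7999e+02  1.0000e-02  5.9880e+01] q [ 36.1  10.8   0.2  79.4   0.  156.2] F [-0.5  0.6 -0.5] grip 0.7
 t [ 1.000e-03 -7.000e-03  2.402e+00] w [-0.00e+00  1.00e-03  6.71e+00] rows>= 5.0
```

step_arm(rows=[{"tx": 0, "ty": 0, "tz": 0.2, "wx": 0, "wy": 0, "wz": -1.33, "fingers": 70}, {"tx": 0, "ty": 0, "tz": 0.4, "wx": 0, "wy": 0, "wz": -2.66, "fingers": 70}, {"tx": 0, "ty": 0, "tz": 0.6, "wx": 0, "wy": 0, "wz": -3.99, "fingers": 70}, {"tx": 0, "ty": 0, "tz": 0.8, "wx": 0, "wy": 0, "wz": -5.32, "fingers": 70}, {"tx": 0, "ty": 0, "tz": 1.0, "wx": 0, "wy": 0, "wz": -6.65, "fingers": 70}, {"tx": 0, "ty": 0, "tz": 1.2, "wx": 0, "wy": 0, "wz": -7.98, "fingers": 70}, {"tx": 0, "ty": 0, "tz": 1.4, "wx": 0, "wy": 0, "wz": -9.31, "fingers": 70}, {"tx": 0, "ty": 0, "tz": 1.6, "wx": 0, "wy": 0, "wz": -10.64, "fingers": 70}, {"tx": 0, "ty": 0, "tz": 1.8, "wx": 0, "wy": 0, "wz": -11.97, "fingers": 70}, {"tx": 0, "ty": 0, "tz": 2, "wx": 0, "wy": 0, "wz": -13.3, "fingers": 70}, {"tx": 0, "ty": 0, "tz": 2, "wx": 0, "wy": 0, "wz": -14.6, "fingers": 70}, {"tx": 0, "ty": 0, "tz": 2, "wx": 0, "wy": 0, "wz": -15.8, "fingers": 70}])

```text
time_s: 4.45
tool_pos: [0.4505, 0.3285, 0.1]
tcp_rot: [-180.0, -0.0, -173.0]
wrist_force: [-0.2, -0.6, 0.4]
grip_width: 0.695
```

Run:
```python
from mv import *
im={n:r.capture(n) for n in C}
show(); plan((.4505,.3285,.026),down(186.2))
crop("top",im["top"],150,220,120,110,5,"pics/e.png");crop("scene",im["scene"],330,250,130,140,4.2,"pics/f.png")
```

```text
t 4.55 pos [0.4505 0.3285 0.1002] rpy [-1.8000e+02 -1.0000e-02 -1.7333e+02] q [ 36.1  12.  -10.9  67.1  -0.   29.4] F [0.1 0.5 0.2] grip 0.701
 t [ 1.000e-03 -1.000e-03  1.483e+00] w [-0.    -0.001  0.059] rows>= 1.2
```

View pics/e.png

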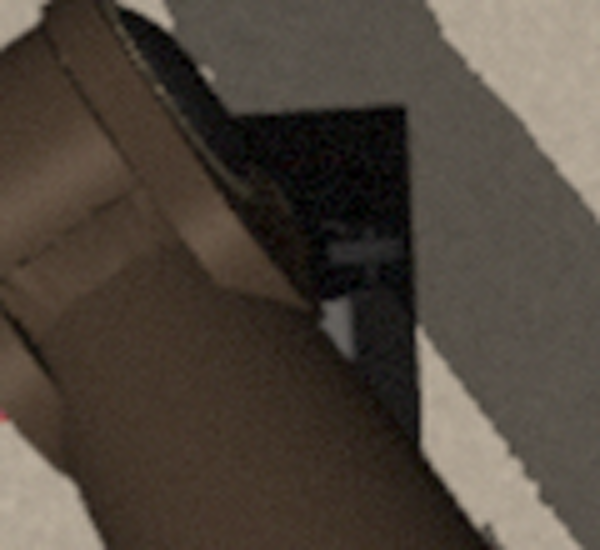

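View pics/f.png

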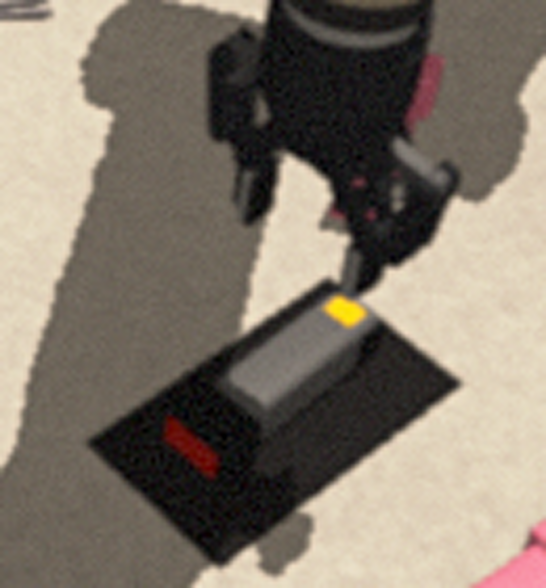

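step_arm(rows=[{"tx": 0, "ty": 0, "tz": 0.5, "wx": 0, "wy": 0, "wz": 0.06, "fingers": 70}, {"tx": 0, "ty": 0, "tz": 1, "wx": 0, "wy": 0, "wz": 0.06, "fingers": 70}, {"tx": 0, "ty": 0, "tz": 1.3, "wx": 0, "wy": 0, "wz": 0.06, "fingers": 70}, {"tx": 0, "ty": 0, "tz": 1.48, "wx": 0, "wy": 0, "wz": 0.06, "fingers": 70}, {"tx": 0, "ty": 0, "tz": 1.48, "wx": 0, "wy": 0, "wz": 0.06, "fingers": 70}, {"tx": 0, "ty": 0, "tz": 1.48, "wx": 0, "wy": 0, "wz": 0.06, "fingers": 30}, {"tx": 0, "ty": 0, "tz": 1.48, "wx": 0, "wy": 0, "wz": 0.06, "fingers": 20}, {"tx": 0, "ty": 0, "tz": 1.48, "wx": 0, "wy": 0, "wz": 0.06, "fingers": 10}, {"tx": 0, "ty": 0, "tz": 1.48, "wx": 0, "wy": 0, "wz": 0.06, "fingers": 10}, {"tx": 0, "ty": 0, "tz": 1.48, "wx": 0, "wy": 0, "wz": 0.06, "fingers": 10}])

```text
time_s: 5.8
tool_pos: [0.4506, 0.3286, 0.0263]
tcp_rot: [180.0, 0.0, -173.8]
wrist_force: [-0.4, -0.8, -0.5]
grip_width: 0.102
```

Run:
```python
from mv import *
show()
```

```text
t 5.8 pos [0.4506 0.3286 0.0263] rpy [ 1.8000e+02  1.0000e-02 -1.7383e+02] q [ 36.1  14.4 -17.5  58.1  -0.   29.9] F [-0.4 -0.8 -0.5] grip 0.102
```

Run:
```python
from mv import *
im={n:r.capture(n) for n in C}
show()
b=np.clip(im["scene"]*1.5,0,255).astype(np.uint8)
crop("scene",b,330,250,130,140,5,"pics/f2.png")
g=[((0,255,0),[((.4506,.3286,.009),(.4506,.3286,.08))])]
overlay("scene",b,g,330,250,130,140,4.2,"pics/f3.png")
```

```text
t 5.9 pos [0.4505 0.3286 0.0262] rpy [ 180.     -0.   -173.83] q [ 36.1  14.4 -17.5  58.1   0.   29.9] F [ 0.5  0.3 -0.8] grip 0.1
```

View pics/f2.png

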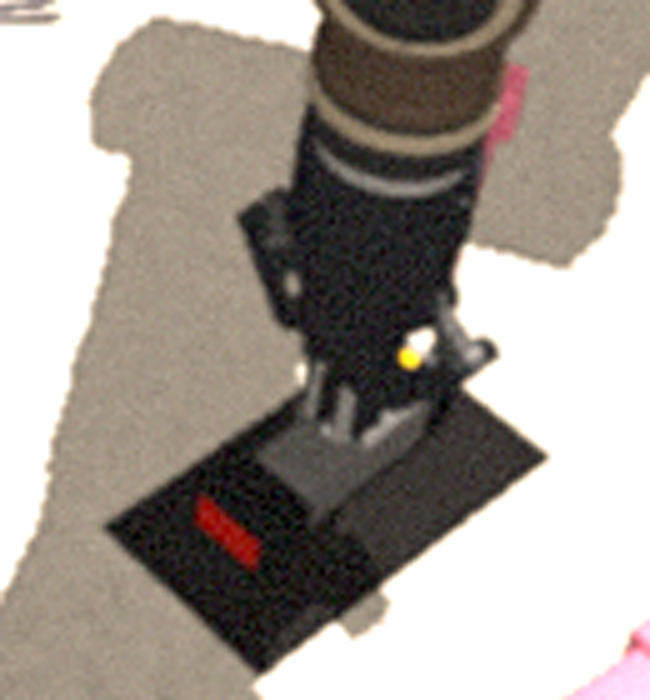

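View pics/f3.png

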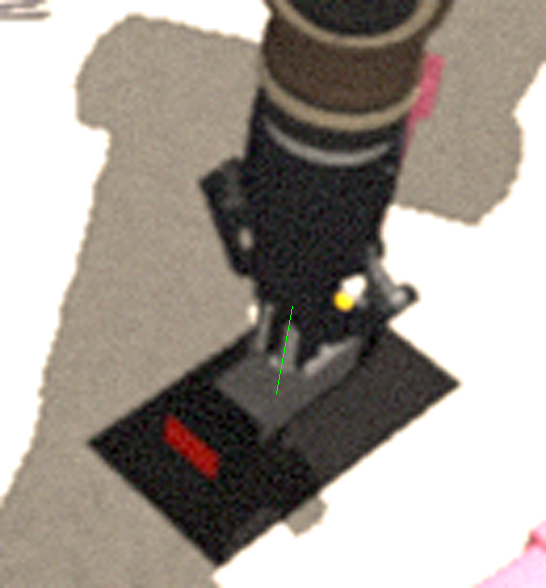

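Run:
```python
from mv import *
y=Rz(186.2)[:,1]
for z in(.083,.09,.1,.11,.12):
    print(z,[np.round((proj("scene",np.array([.4505,.3285,z])+k*y)-[330,250])*4.2).tolist() for k in(.03,-.03)])
p=np.array([330,250])+np.array([278,360])/4.2
for z in(.009,.038): print(atz("scene",p,z))
```

```text
0.083 [[248.0, 268.0], [336.0, 335.0]]
0.09 [[250.0, 259.0], [338.0, 326.0]]
0.1 [[252.0, 246.0], [340.0, 313.0]]
0.11 [[254.0, 233.0], [343.0, 300.0]]
0.12 [[257.0, 220.0], [346.0, 287.0]]
[0.43404373 0.3136249  0.009     ]
[0.45322798 0.32945005 0.038     ]
```

step_arm(rows=[{"tx": 0, "ty": 0, "tz": -0.4, "wx": 0, "wy": 0, "wz": 0, "fingers": 10}, {"tx": 0, "ty": 0, "tz": -0.8, "wx": 0, "wy": 0, "wz": 0, "fingers": 10}, {"tx": 0, "ty": 0, "tz": -0.8, "wx": 0, "wy": 0, "wz": 0, "fingers": 10}])

```text
time_s: 6.28
tool_pos: [0.4516, 0.3293, 0.0676]
tcp_rot: [179.9, 0.2, -173.8]
wrist_force: [1.1, 0.3, 0.2]
grip_width: 0.099
```

Run:
```python
from mv import *
im={n:r.capture(n) for n in C}
show(); p,R,s=cur()
b=np.clip(im["scene"]*1.5,0,255).astype(np.uint8)
a=p+R@np.array([0,0,.017])
g=[((0,255,0),[(a,a+[0,0,.03])]),((255,0,255),box((.4505,.3285),6.2,.105,.032,.004,.038,-.0125))]
overlay("scene",b,g,345,260,110,110,5.4,"pics/f4.png")
```

```text
t 6.38 pos [0.4505 0.3285 0.0657] rpy [-180.     -0.   -173.82] q [ 36.1  13.  -14.1  62.9   0.   29.9] F [-0.   0.2  0.7] grip 0.102
```

View pics/f4.png

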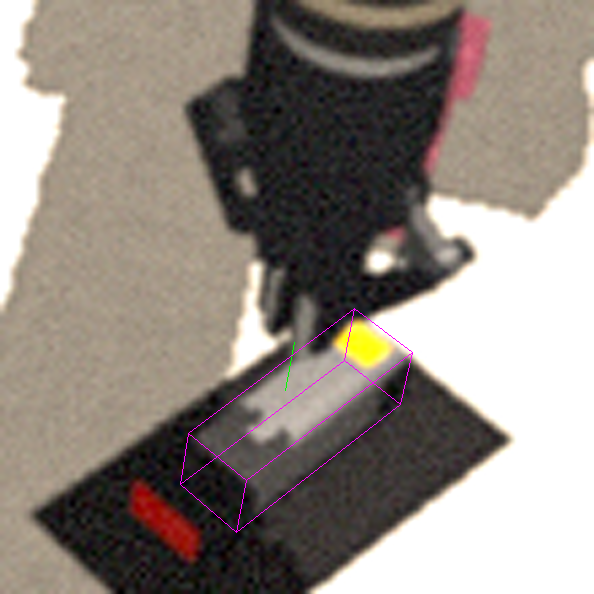

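```bash
python3 - <<'E'
from mv import *
im={n:r.capture(n) for n in C}
p,R,s=cur(); np.save("sc6.npy",im["scene"])
b=np.clip(im["scene"]*2.2,0,255).astype(np.uint8)
g=[]
for k,c in((-.013,(0,0,255)),(-.003,(0,255,0)),(.007,(255,0,255))):
    a=p+R@np.array([0,0,k]); y=R[:,1]; g.append((c,[(a-y*.02,a+y*.02)]))
overlay("scene",b,[],380,295,50,50,12,"pics/f5.png")
overlay("scene",b,g,380,295,50,50,12,"pics/f6.png")
overlay("top",np.clip(im["top"]*1.5,0,255).astype(np.uint8),[((0,255,0),circ(p,np.eye(3),.01))],100,180,240,200,3,"pics/f7.png")
E
python3 -c "
import cv2,numpy as np
cv2.imwrite('pics/f56.png',cv2.resize(np.hstack([cv2.imread('pics/f5.png'),cv2.imread('pics/f6.png')]),None,fx=.66,fy=.66))"
```

```text
(no output)
```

View pics/f56.png

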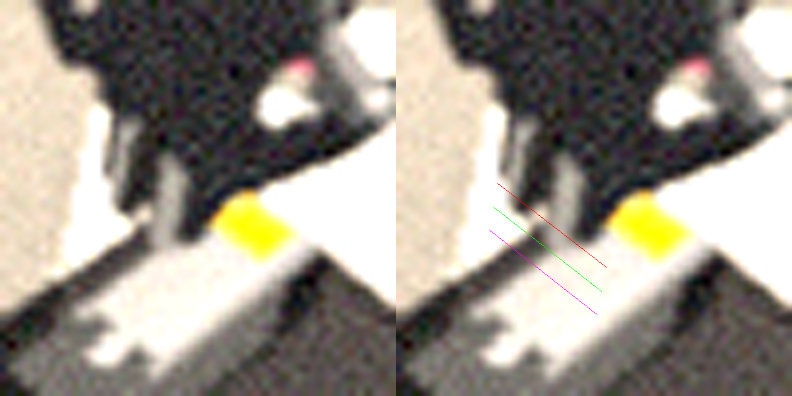

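View pics/f7.png

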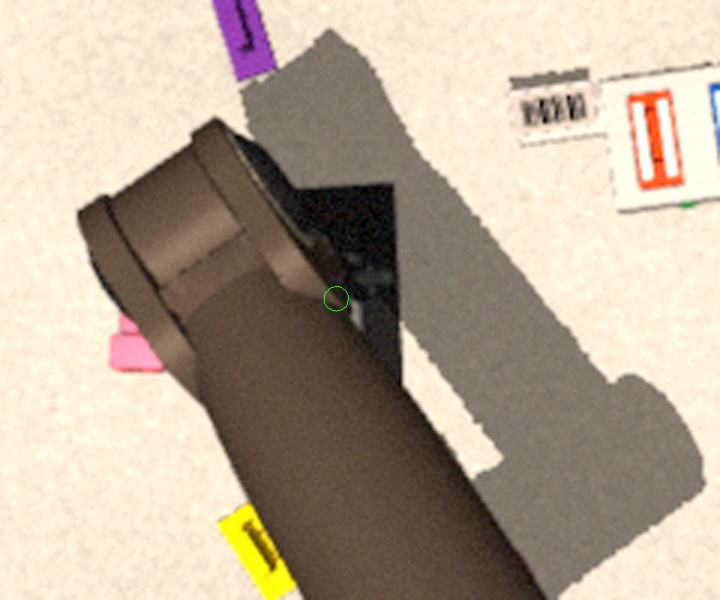

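step_arm(rows=[{"tx": 0, "ty": 0, "tz": 0, "wx": 0, "wy": 0, "wz": 0, "fingers": 70}, {"tx": 0, "ty": 0, "tz": 0, "wx": 0, "wy": 0, "wz": 0, "fingers": 70}, {"tx": 0, "ty": 0, "tz": 0, "wx": 0, "wy": 0, "wz": 0, "fingers": 70}, {"tx": 0, "ty": 0, "tz": 0.4, "wx": 0, "wy": 0, "wz": 0, "fingers": 70}, {"tx": 0, "ty": 0, "tz": 0.8, "wx": 0, "wy": 0, "wz": 0, "fingers": 70}, {"tx": 0, "ty": 0, "tz": 1, "wx": 0, "wy": 0, "wz": 0, "fingers": 70}, {"tx": 0, "ty": 0, "tz": 1, "wx": 0, "wy": 0, "wz": 0, "fingers": 70}])

```text
time_s: 7.35
tool_pos: [0.4501, 0.3282, 0.0156]
tcp_rot: [-180.0, -0.1, -173.8]
wrist_force: [0.2, -0.3, -0.0]
grip_width: 0.699
```

Run:
```python
from mv import *
im={n:r.capture(n) for n in C}
show(); p,R,s=cur()
b=np.clip(im["scene"]*1.8,0,255).astype(np.uint8)
crop("scene",b,355,280,90,90,6.5,"pics/f8.png")
```

```text
t 7.45 pos [0.4509 0.3288 0.0168] rpy [ 1.7998e+02  4.0000e-02 -1.7383e+02] q [ 36.1  14.8 -18.2  56.9   0.   29.9] F [-0.   1.1  1. ] grip 0.696
```

View pics/f8.png

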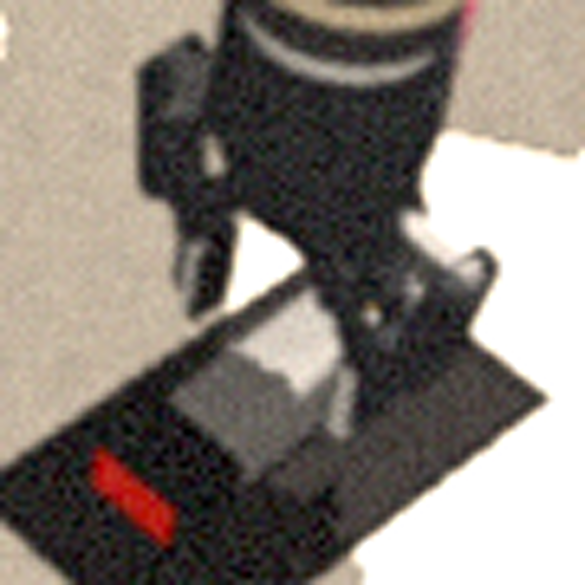

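step_arm(rows=[{"tx": 0, "ty": 0, "tz": 0.2, "wx": 0, "wy": 0, "wz": 0, "fingers": 70}, {"tx": 0, "ty": 0, "tz": 0.35, "wx": 0, "wy": 0, "wz": 0, "fingers": 70}, {"tx": 0, "ty": 0, "tz": 0.35, "wx": 0, "wy": 0, "wz": 0, "fingers": 45}, {"tx": 0, "ty": 0, "tz": 0.35, "wx": 0, "wy": 0, "wz": 0, "fingers": 25}, {"tx": 0, "ty": 0, "tz": 0.35, "wx": 0, "wy": 0, "wz": 0, "fingers": 10}, {"tx": 0, "ty": 0, "tz": 0.35, "wx": 0, "wy": 0, "wz": 0, "fingers": 10}])

```text
time_s: 8.2
tool_pos: [0.4505, 0.3285, -0.0013]
tcp_rot: [-180.0, -0.0, -173.8]
wrist_force: [-0.2, 0.7, -0.7]
grip_width: 0.354
```

Run:
```python
from mv import *
im={n:r.capture(n) for n in C}
show(); p,R,s=cur()
b=np.clip(im["scene"]*1.8,0,255).astype(np.uint8)
crop("scene",b,355,280,90,90,6.5,"pics/f9.png")
```

```text
t 8.3 pos [ 0.4506  0.3285 -0.0013] rpy [ 180.     -0.   -173.83] q [ 36.1  15.6 -19.7  54.7   0.   29.9] F [ 0.3 -0.1 -0.1] grip 0.361
```

View pics/f9.png

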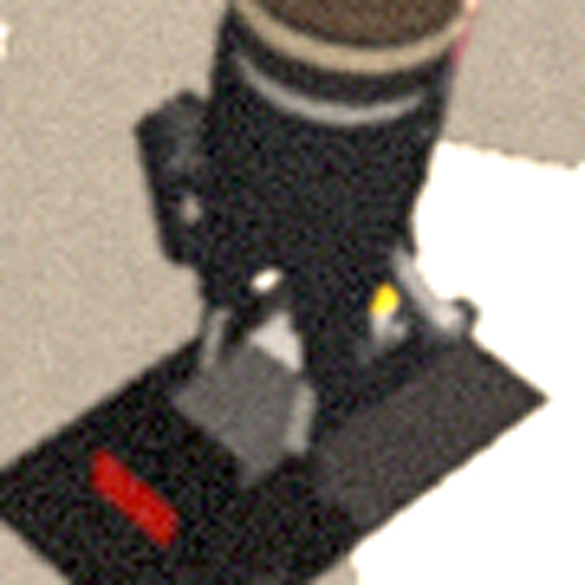

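```bash
cat > scan.py <<'E'
from mv import *
a=np.radians(8.9);th=.6
label=np.array([.607,.152,.072])
d=np.array([np.cos(th)*np.cos(a),np.cos(th)*np.sin(a),-np.sin(th)])
ys=np.array([-np.sin(a),np.cos(a),0]);Rs=np.c_[d,ys,np.cross(d,ys)]
Rt=np.c_[-Rs[:,0],Rs[:,1],-Rs[:,2]]
mid=label-.15*d
offA=np.array([0,0,-.0223])
E
python3 - <<'E'
from scan import *
show(); print(mid, mid-Rt@offA, Rt@offA)
plan(mid-Rt@offA,Rt)
E
```

```text
t 8.3 pos [ 0.4506  0.3285 -0.0013] rpy [ 180.     -0.   -173.83] q [ 36.1  15.6 -19.7  54.7   0.   29.9] F [ 0.3 -0.1 -0.1] grip 0.361
[0.48469023 0.1328468  0.15669637] [0.47225031 0.13089876 0.13829139] [0.01243992 0.00194804 0.01840498]
 t [-0.006 -3.977 -2.792] w [ 0.102  4.296 -0.331] rows>= 3.9
```

step_arm(rows=[{"tx": 0, "ty": 0, "tz": -0.4, "wx": 0, "wy": 0, "wz": 0, "fingers": 10}, {"tx": 0, "ty": 0, "tz": -1.0, "wx": 0, "wy": 0, "wz": 0, "fingers": 10}, {"tx": 0, "ty": -0.3, "tz": -1.7, "wx": 0, "wy": 0.4, "wz": 0, "fingers": 10}, {"tx": 0, "ty": -0.9, "tz": -2.4, "wx": 0, "wy": 1.0, "wz": 0, "fingers": 10}, {"tx": 0, "ty": -1.6, "tz": -2.9, "wx": 0, "wy": 1.8, "wz": -0.1, "fingers": 10}, {"tx": 0, "ty": -2.3, "tz": -2.9, "wx": 0, "wy": 2.6, "wz": -0.2, "fingers": 10}, {"tx": 0, "ty": -3.0, "tz": -2.8, "wx": 0.1, "wy": 3.4, "wz": -0.3, "fingers": 10}, {"tx": 0, "ty": -3.6, "tz": -2.8, "wx": 0.1, "wy": 4.0, "wz": -0.33, "fingers": 10}, {"tx": 0, "ty": -3.98, "tz": -2.79, "wx": 0.1, "wy": 4.3, "wz": -0.33, "fingers": 10}, {"tx": 0, "ty": -3.98, "tz": -2.79, "wx": 0.1, "wy": 4.3, "wz": -0.33, "fingers": 10}])

```text
time_s: 9.55
tool_pos: [0.4726, 0.1297, 0.1367]
tcp_rot: [180.0, -34.5, -171.2]
wrist_force: [0.1, -0.1, -0.8]
grip_width: 0.359
```

```bash
cat > look.py <<'E'
from scan import *
import sys
tag=sys.argv[1]
im={n:r.capture(n) for n in C}
for n in C: np.save(f"{n}_{tag}.npy",im[n])
show(); p,R,s=cur()
pk=lambda L:[(np.round(l["pixel"],1).tolist(),round(l["p"],2)) for l in L[:4]]
if len(sys.argv)>2:
  for q in sys.argv[2].split(","):
    for n in C: print(q,n,pk(r.landmark_of(q,n)))
E
cat > draw.py <<'E'
from scan import *
def scanbox(m,Rs):
    out=[]
    for sx,sy,x0 in((.105,.032,-.0125),(.03,.046,.055)):
        for a,b in box((0,0),0,sx,sy,-.017,.017,x0): out.append((m+Rs@a,m+Rs@b))
    return out
def s_of(R): return np.c_[-R[:,0],R[:,1],-R[:,2]]
E
python3 look.py p1 scanner_nose,scanner_mid
python3 - <<'E'
from draw import *
p,R,s=cur(); Rc=s_of(R)
mA=p+R@offA; mB=p+np.array([0,0,.0223])
x0,y0=[int(v) for v in proj("scene",mA)-[60,65]]
for n in C:
    im=np.clip(np.load(n+"_p1.npy")*1.5,0,255).astype(np.uint8)
    c=proj(n,(mA+label)/2); x0,y0=int(c[0]-60),int(c[1]-60)
    overlay(n,im,[((0,255,0),scanbox(mA,Rc)),((255,0,255),scanbox(mB,Rc)),((0,0,255),[(label,label-.08*d)])],x0,y0,120,120,5,f"pics/p1{n}.png")
    print(n,proj(n,mA+.07*Rc[:,0]),proj(n,mB+.07*Rc[:,0]))
E
```

```text
t 9.65 pos [0.4722 0.1311 0.1379] rpy [ 179.96  -34.36 -171.11] q [ 13.7  33.8  15.4 105.9   2.8   4. ] F [ 0.5  0.4 -1.5] grip 0.362
scanner_nose scene [([314.9, 278.3], 0.93), ([426.6, 263.3], 0.8), ([469.6, 379.4], 0.58)]
scanner_nose top [([148.1, 303.3], 0.72)]
scanner_mid scene [([419.3, 285.0], 0.81), ([450.4, 397.6], 0.68), ([336.5, 251.2], 0.61), ([214.3, 225.8], 0.18)]
scanner_mid top [([147.3, 275.0], 0.62)]
scene [316.80844397 277.24651914] [320.74394392 273.46150267]
top [287.24316554 240.24390703] [287.88801012 245.21783797]
```

View pics/p1scene.png

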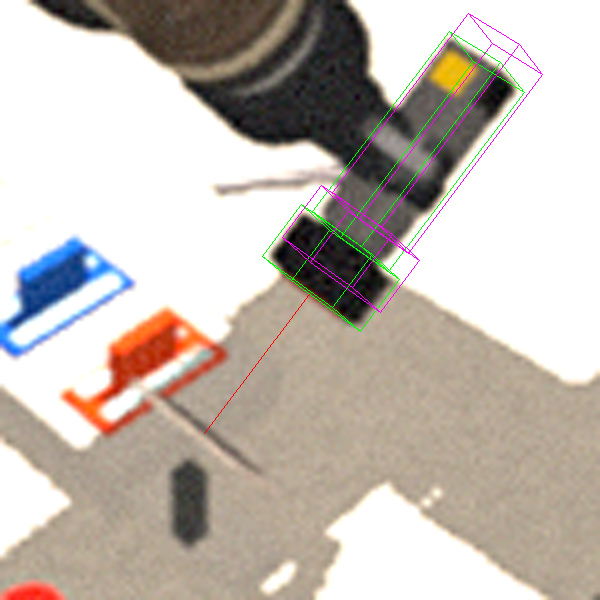

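View pics/p1top.png

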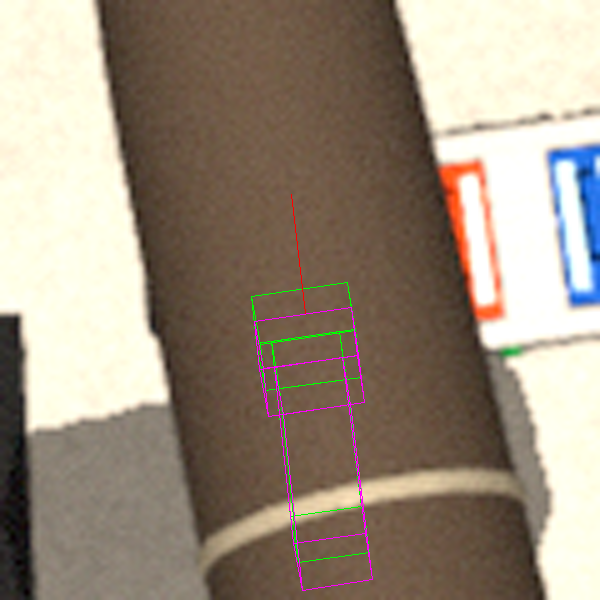

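step_arm(rows=[{"tx": 0, "ty": 0, "tz": 0, "wx": 0, "wy": 0, "wz": 0, "fingers": 10}, {"tx": 0, "ty": 0, "tz": 0, "wx": 0, "wy": 0, "wz": 0, "fingers": 10}, {"tx": 0, "ty": 0, "tz": 0, "wx": 0, "wy": 0, "wz": 0, "fingers": 10}, {"tx": 0, "ty": 0, "tz": 0, "wx": 0, "wy": 0, "wz": 0, "fingers": 10}, {"tx": 0, "ty": 0, "tz": 0, "wx": 0, "wy": 0, "wz": 0, "fingers": 10}, {"tx": 0, "ty": 0, "tz": 0, "wx": 0, "wy": 0, "wz": 0, "fingers": 10}, {"tx": 0, "ty": 0, "tz": 0, "wx": 0, "wy": 0, "wz": 0, "fingers": 10}, {"tx": 0, "ty": 0, "tz": 0, "wx": 0, "wy": 0, "wz": 0, "fingers": 10}, {"tx": 0, "ty": 0, "tz": 0, "wx": 0, "wy": 0, "wz": 0, "fingers": 10}, {"tx": 0, "ty": 0, "tz": 0, "wx": 0, "wy": 0, "wz": 0, "fingers": 10}, {"tx": 0, "ty": 0, "tz": 0, "wx": 0, "wy": 0, "wz": 0, "fingers": 10}])

```text
time_s: 11.22
tool_pos: [0.472, 0.1307, 0.1382]
tcp_rot: [180.0, -34.4, -171.1]
wrist_force: [-0.2, -0.7, -1.4]
grip_width: 0.36
```

Run:
```python
from scan import *
show(); plan((.4520,.3300,.0600),down(186.17),"above"); plan((.4520,.3300,-.0005),down(186.17))
```

```text
t 11.22 pos [0.472  0.1307 0.1382] rpy [ 179.98  -34.41 -171.1 ] q [ 13.7  33.8  15.4 105.9   2.7   4. ] F [-0.2 -0.7 -1.4] grip 0.36
above t [-1.067  3.999  1.166] w [-0.1  -4.3   0.33] rows>= 3.4
 t [-1.751  3.999  2.164] w [-0.1  -4.3   0.33] rows>= 3.9
```

step_arm(rows=[{"tx": -0.1, "ty": 0.4, "tz": 0.1, "wx": 0, "wy": -0.5, "wz": 0.03, "fingers": 10}, {"tx": -0.25, "ty": 0.95, "tz": 0.25, "wx": -0.02, "wy": -1.1, "wz": 0.08, "fingers": 10}, {"tx": -0.4, "ty": 1.6, "tz": 0.4, "wx": -0.03, "wy": -1.8, "wz": 0.13, "fingers": 10}, {"tx": -0.6, "ty": 2.3, "tz": 0.6, "wx": -0.05, "wy": -2.5, "wz": 0.2, "fingers": 10}, {"tx": -0.8, "ty": 3, "tz": 0.8, "wx": -0.08, "wy": -3.2, "wz": 0.27, "fingers": 10}, {"tx": -0.98, "ty": 3.6, "tz": 1.0, "wx": -0.1, "wy": -3.9, "wz": 0.3, "fingers": 10}, {"tx": -1.07, "ty": 4, "tz": 1.17, "wx": -0.1, "wy": -4.3, "wz": 0.33, "fingers": 10}, {"tx": -1.07, "ty": 4, "tz": 1.17, "wx": -0.1, "wy": -4.3, "wz": 0.33, "fingers": 10}, {"tx": -1.07, "ty": 4, "tz": 1.17, "wx": -0.1, "wy": -4.3, "wz": 0.33, "fingers": 10}])

```text
time_s: 12.35
tool_pos: [0.452, 0.3297, 0.0601]
tcp_rot: [-180.0, -0.0, -173.8]
wrist_force: [-0.4, 0.6, -1.6]
grip_width: 0.365
```

Run:
```python
from scan import *
show(); plan((.4520,.3300,.0),down(186.17))
```

```text
t 12.35 pos [0.452  0.3297 0.0601] rpy [-1.7997e+02 -4.0000e-02 -1.7382e+02] q [ 36.1  13.4 -14.3  62.3  -0.   29.9] F [-0.4  0.6 -1.6] grip 0.365
 t [-0.002  0.007  1.201] w [-0.003 -0.005  0.001] rows>= 1.0
```

Original grasp height was −0.0013; lower to about −0.0005, then release.

step_arm(rows=[{"tx": 0, "ty": 0, "tz": 0.4, "wx": 0, "wy": 0, "wz": 0, "fingers": 10}, {"tx": 0, "ty": 0, "tz": 0.8, "wx": 0, "wy": 0, "wz": 0, "fingers": 10}, {"tx": 0, "ty": 0, "tz": 1.08, "wx": 0, "wy": 0, "wz": 0, "fingers": 10}, {"tx": 0, "ty": 0, "tz": 1.18, "wx": 0, "wy": 0, "wz": 0, "fingers": 10}, {"tx": 0, "ty": 0, "tz": 1.21, "wx": 0, "wy": 0, "wz": 0, "fingers": 10}, {"tx": 0, "ty": 0, "tz": 1.21, "wx": 0, "wy": 0, "wz": 0, "fingers": 10}, {"tx": 0, "ty": 0, "tz": 1.21, "wx": 0, "wy": 0, "wz": 0, "fingers": 45}, {"tx": 0, "ty": 0, "tz": 1.21, "wx": 0, "wy": 0, "wz": 0, "fingers": 60}, {"tx": 0, "ty": 0, "tz": 1.21, "wx": 0, "wy": 0, "wz": 0, "fingers": 70}, {"tx": 0, "ty": 0, "tz": 0.9, "wx": 0, "wy": 0, "wz": 0, "fingers": 70}, {"tx": 0, "ty": 0, "tz": 0, "wx": 0, "wy": 0, "wz": 0, "fingers": 70}, {"tx": 0, "ty": 0, "tz": -1, "wx": 0, "wy": 0, "wz": 0, "fingers": 70}])

```text
time_s: 13.85
tool_pos: [0.4516, 0.3298, 0.1115]
tcp_rot: [-180.0, -0.0, -173.8]
wrist_force: [-0.1, 0.9, 1.0]
grip_width: 0.702
```

Run:
```python
from scan import *
im={n:r.capture(n) for n in C}
show()
b=np.clip(im["scene"]*1.6,0,255).astype(np.uint8)
g=[((0,255,0),box((.457,.334),4.2,.19,.1,0,.004)),((255,0,255),box((.452,.330),6.2,.105,.032,.004,.038,-.0125)),((0,255,255),box((.452,.330),6.2,.03,.046,.004,.038,.055))]
overlay("scene",b,g,340,280,110,110,5,"pics/g1.png")
pos=np.array([.5945,.0693])
R=Rz(8.9); o=np.array([.6015,0,0])+R@[0,.07,0]; print("orange",o)
plan((o[0],o[1],.14),down(188.9))
```

```text
t 13.95 pos [0.4548 0.3321 0.117 ] rpy [ 179.7     0.52 -173.82] q [36.1 11.7 -9.1 68.6  0.  30. ] F [0.8 0.6 0.8] grip 0.697
orange [0.59067027 0.06915719 0.        ]
 t [-2.14  -5.519 -0.469] w [ 0.036  0.066 -0.34 ] rows>= 4.8
```

View pics/g1.png

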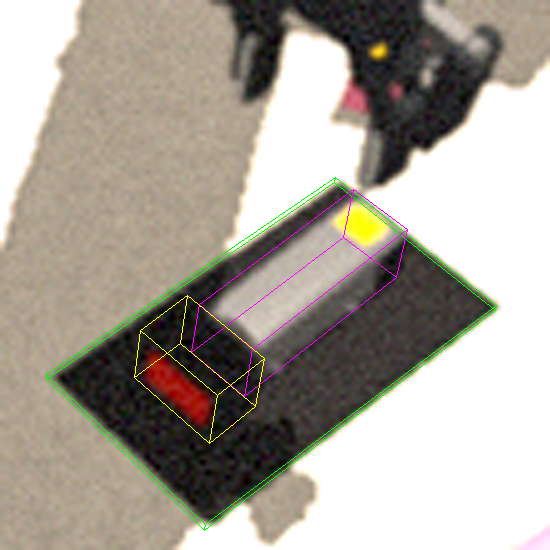

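Run:
```python
from scan import *
o=np.array([.5907,.0692,.04])
for n in C:
    J=np.array([(proj(n,o+e)-proj(n,o-e))/.002 for e in np.eye(3)*.001]).T; print(n,np.round(J/1000,3), "shift for scene(.7,-1.4)px:",np.linalg.solve(J[:,:2],[.7,-1.4]))
# fin & frame compare in top zoom
im=np.load("top.npy")
R=8.9
for dy,c in((0,(0,255,0)),):
    g=[(c,box((.6015,0),R,.08,.036,.024,.032,0,.07+dy)),(c,box((.6015,0),R,.04,.01,.032,.062,0,.07+dy))]
    overlay("top",im,g,300,200,36,52,11,"pics/h1.png")
im=np.load("scene.npy")
b=np.array([.6015,0])+np.array([0,0])
overlay("scene",im,g,258,272,46,44,11,"pics/h2.png")
a,b=cv2.imread("pics/h1.png"),cv2.imread("pics/h2.png");H=a.shape[0]
cv2.imwrite("pics/h12.png",cv2.resize(np.hstack([a,cv2.copyMakeBorder(b,0,H-b.shape[0],4,0,cv2.BORDER_CONSTANT)]),None,fx=.85,fy=.85))
```

```text
scene [[-0.345  0.218 -0.01 ]
 [ 0.163  0.242 -0.287]] shift for scene(.7,-1.4)px: [-0.00398018 -0.00309895]
top [[ 0.005 -0.398  0.001]
 [-0.393 -0.005 -0.064]] shift for scene(.7,-1.4)px: [ 0.00358585 -0.00171212]
```

View pics/h12.png

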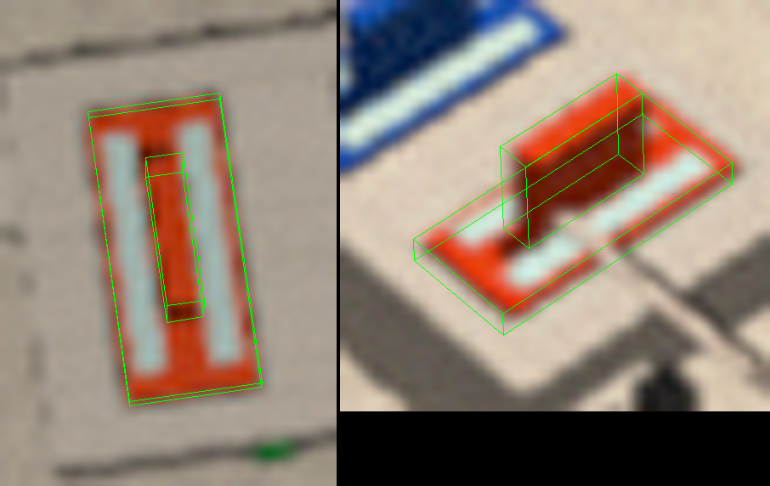

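Run:
```python
from scan import *
show(); plan((.5895,.068,.13),down(188.9))
```

```text
t 13.95 pos [0.4548 0.3321 0.117 ] rpy [ 179.7     0.52 -173.82] q [36.1 11.7 -9.1 68.6  0.  30. ] F [0.8 0.6 0.8] grip 0.697
 t [-2.112 -5.54  -0.27 ] w [ 0.036  0.066 -0.34 ] rows>= 4.7
```

step_arm(rows=[{"tx": -0.3, "ty": -0.6, "tz": -0.3, "wx": 0, "wy": 0, "wz": -0.05, "fingers": 35}, {"tx": -0.7, "ty": -1.5, "tz": -0.4, "wx": 0, "wy": 0, "wz": -0.1, "fingers": 35}, {"tx": -1.1, "ty": -2.6, "tz": -0.4, "wx": 0, "wy": 0, "wz": -0.15, "fingers": 35}, {"tx": -1.5, "ty": -3.7, "tz": -0.4, "wx": 0, "wy": 0, "wz": -0.2, "fingers": 35}, {"tx": -1.9, "ty": -4.7, "tz": -0.4, "wx": 0, "wy": 0, "wz": -0.3, "fingers": 35}, {"tx": -2.15, "ty": -5.5, "tz": -0.4, "wx": 0, "wy": 0, "wz": -0.34, "fingers": 35}, {"tx": -2.15, "ty": -5.5, "tz": -0.4, "wx": 0, "wy": 0, "wz": -0.34, "fingers": 35}, {"tx": -2.15, "ty": -5.5, "tz": -0.4, "wx": 0, "wy": 0, "wz": -0.34, "fingers": 35}])

```text
time_s: 14.95
tool_pos: [0.5882, 0.0684, 0.13]
tcp_rot: [180.0, -0.0, -171.1]
wrist_force: [0.2, 0.7, 0.5]
grip_width: 0.349
```

Run:
```python
from scan import *
show(); plan((.5895,.068,.07),down(188.9)); plan((.5895,.068,.023),down(188.9))
```

```text
t 14.95 pos [0.5882 0.0684 0.13  ] rpy [ 179.98   -0.   -171.13] q [ 6.6 15.1 -3.1 71.7  0.  -2.3] F [0.2 0.7 0.5] grip 0.349
 t [-0.024 -0.012  1.199] w [ 0.003 -0.    -0.003] rows>= 1.0
 t [-0.024 -0.013  2.139] w [ 0.003 -0.    -0.003] rows>= 1.7
```

step_arm(rows=[{"tx": -0.02, "ty": -0.01, "tz": 0.5, "wx": 0, "wy": 0, "wz": 0, "fingers": 35}, {"tx": -0.02, "ty": -0.01, "tz": 1.1, "wx": 0, "wy": 0, "wz": 0, "fingers": 35}, {"tx": -0.02, "ty": -0.01, "tz": 1.5, "wx": 0, "wy": 0, "wz": 0, "fingers": 35}, {"tx": -0.02, "ty": -0.01, "tz": 1.5, "wx": 0, "wy": 0, "wz": 0, "fingers": 35}, {"tx": -0.02, "ty": -0.01, "tz": 1.5, "wx": 0, "wy": 0, "wz": 0, "fingers": 35}])

```text
time_s: 15.58
tool_pos: [0.5898, 0.0688, 0.0558]
tcp_rot: [180.0, 0.1, -171.0]
wrist_force: [0.1, 0.0, 0.8]
grip_width: 0.348
```

Run:
```python
from scan import *
im=r.capture("scene"); show()
crop("scene",np.clip(im*1.4,0,255).astype(np.uint8),240,235,80,90,7,"pics/i1.png")
```

```text
t 15.62 pos [0.5901 0.0686 0.0561] rpy [-1.8000e+02  1.1000e-01 -1.7105e+02] q [  6.6  17.  -10.1  62.8   0.   -2.3] F [0.1 0.1 0.8] grip 0.352
```

View pics/i1.png

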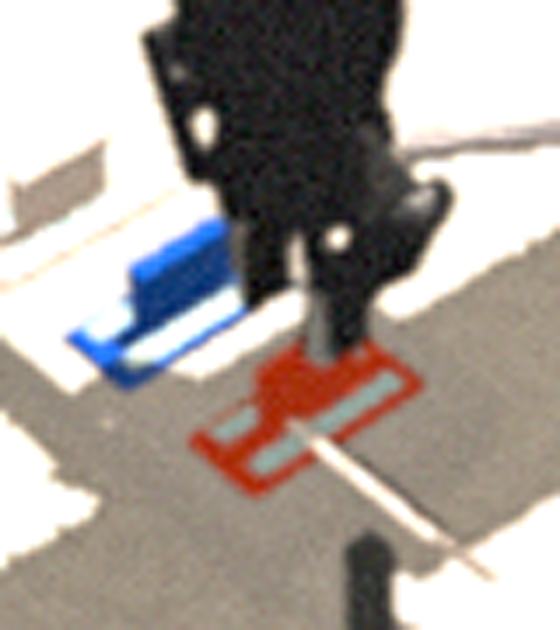

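step_arm(rows=[{"tx": 0, "ty": 0, "tz": 0.25, "wx": 0, "wy": 0, "wz": 0, "fingers": 35}, {"tx": 0, "ty": 0, "tz": 0.5, "wx": 0, "wy": 0, "wz": 0, "fingers": 35}, {"tx": 0, "ty": 0, "tz": 0.5, "wx": 0, "wy": 0, "wz": 0, "fingers": 35}])

```text
time_s: 16.0
tool_pos: [0.5883, 0.0677, 0.0281]
tcp_rot: [180.0, -0.2, -171.1]
wrist_force: [0.8, 0.8, -0.3]
grip_width: 0.352
```

Run:
```python
from scan import *
im=r.capture("scene"); show()
crop("scene",np.clip(im*1.7,0,255).astype(np.uint8),255,260,60,60,10,"pics/i2.png")
```

```text
t 16.05 pos [0.5888 0.0677 0.0288] rpy [ 1.8000e+02 -1.0000e-01 -1.7111e+02] q [  6.6  18.  -12.4  59.7   0.   -2.3] F [ 0.2 -0.1  0.5] grip 0.352
```

View pics/i2.png

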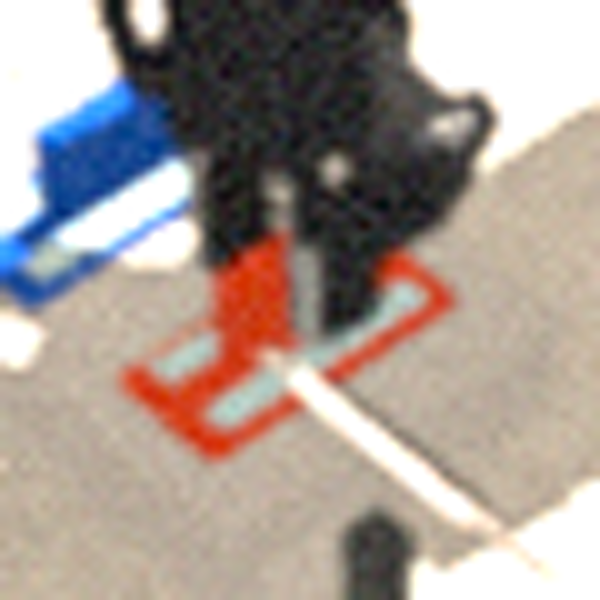

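step_arm(rows=[{"tx": 0, "ty": 0, "tz": 0.12, "wx": 0, "wy": 0, "wz": 0, "fingers": 35}, {"tx": 0, "ty": 0, "tz": 0.12, "wx": 0, "wy": 0, "wz": 0, "fingers": 25}, {"tx": 0, "ty": 0, "tz": 0.12, "wx": 0, "wy": 0, "wz": 0, "fingers": 18}, {"tx": 0, "ty": 0, "tz": 0.12, "wx": 0, "wy": 0, "wz": 0, "fingers": 18}])

```text
time_s: 16.55
tool_pos: [0.5897, 0.0678, 0.024]
tcp_rot: [-180.0, 0.0, -171.1]
wrist_force: [-0.8, 0.4, 0.6]
grip_width: 0.179
```

Run:
```python
from scan import *
im=r.capture("scene"); show()
crop("scene",np.clip(im*1.7,0,255).astype(np.uint8),255,260,60,60,10,"pics/i3.png")
```

```text
t 16.6 pos [0.5897 0.0679 0.024 ] rpy [ 1.8000e+02  2.0000e-02 -1.7111e+02] q [  6.6  18.1 -12.8  59.    0.   -2.3] F [ 0.7  0.5 -0.9] grip 0.184
```

View pics/i3.png

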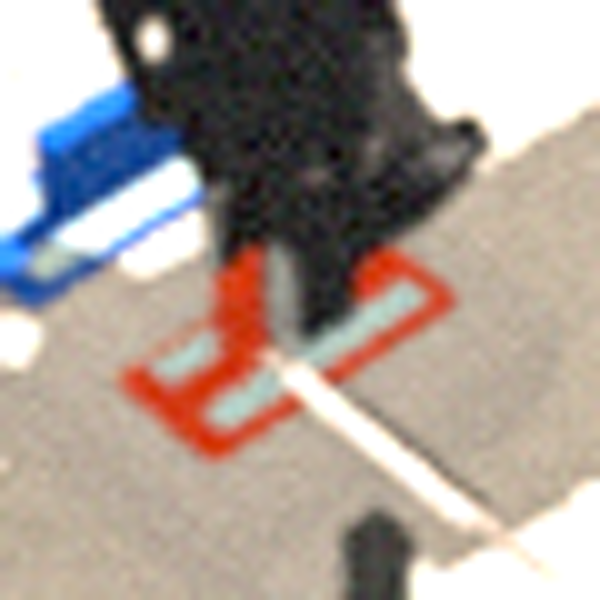

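step_arm(rows=[{"tx": 0, "ty": 0, "tz": 0, "wx": 0, "wy": 0, "wz": 0, "fingers": 14}, {"tx": 0, "ty": 0, "tz": 0, "wx": 0, "wy": 0, "wz": 0, "fingers": 12}, {"tx": 0, "ty": 0, "tz": 0, "wx": 0, "wy": 0, "wz": 0, "fingers": 0}, {"tx": 0, "ty": 0, "tz": 0, "wx": 0, "wy": 0, "wz": 0, "fingers": 0}, {"tx": 0, "ty": 0, "tz": 0, "wx": 0, "wy": 0, "wz": 0, "fingers": 0}])

```text
time_s: 17.23
tool_pos: [0.5897, 0.0682, 0.0241]
tcp_rot: [180.0, 0.0, -171.1]
wrist_force: [-0.7, 2.1, 4.1]
grip_width: 0.102
```

```bash
cat > fin.py <<'E'
from mv import *
# carrier: x_t = -x_c , y_t = y_c? , z_t=-z_c ; face offset in tool frame
yaw,t=-25.4,.428
pin,lens,RL=standmodel(.5994,-.3037,yaw,t); lens=np.array([.5731,-.2912,.1240]); focus=lens+.08*RL[:,2]
def Rtool(sg):  # carrier x along sg*stand y; carrier z=lens z
    zc=RL[:,2]; xc=sg*RL[:,1]; yc=np.cross(zc,xc); return np.c_[-xc,yc,-zc]
E
python3 - <<'E'
from fin import *
show(); print(focus)
for sg in(1,-1): print(sg,Ro.from_matrix(Rtool(sg)).as_euler("xyz",degrees=True)); plan(focus-Rtool(sg)@np.array([0,0,0]),Rtool(sg))
E
```

```text
t 17.23 pos [0.5897 0.0682 0.0241] rpy [ 1.7997e+02  3.0000e-02 -1.7110e+02] q [  6.6  18.1 -12.8  59.    0.   -2.3] F [-0.7  2.1  4.1] grip 0.102
[ 0.54310551 -0.27695757  0.19678381]
1 [-155.47740637    0.         -115.4       ]
 t [ 1.987 -6.673 -3.459] w [ 2.82  -1.483 -6.853] rows>= 6.2
-1 [155.47740637   0.          64.6       ]
 t [ 1.987 -6.673 -3.459] w [-1.745 -3.317 15.255] rows>= 11.7
```

step_arm(rows=[{"tx": 0, "ty": 0, "tz": -0.3, "wx": 0, "wy": 0, "wz": 0, "fingers": 0}, {"tx": 0, "ty": 0, "tz": -0.9, "wx": 0, "wy": 0, "wz": 0, "fingers": 0}, {"tx": 0, "ty": 0, "tz": -1.7, "wx": 0, "wy": 0, "wz": 0, "fingers": 0}, {"tx": 0, "ty": -0.3, "tz": -2.6, "wx": 0, "wy": 0, "wz": 0, "fingers": 0}, {"tx": 0, "ty": -0.9, "tz": -3.4, "wx": 0, "wy": 0, "wz": 0, "fingers": 0}, {"tx": 0.2, "ty": -1.8, "tz": -3.9, "wx": 0.3, "wy": -0.15, "wz": -0.7, "fingers": 0}, {"tx": 0.6, "ty": -2.7, "tz": -3.9, "wx": 0.7, "wy": -0.37, "wz": -1.7, "fingers": 0}, {"tx": 1, "ty": -3.6, "tz": -3.9, "wx": 1.1, "wy": -0.6, "wz": -2.7, "fingers": 0}, {"tx": 1.3, "ty": -4.5, "tz": -3.9, "wx": 1.5, "wy": -0.8, "wz": -3.7, "fingers": 0}, {"tx": 1.6, "ty": -5.4, "tz": -3.9, "wx": 2, "wy": -1.05, "wz": -4.8, "fingers": 0}, {"tx": 1.8, "ty": -6, "tz": -3.9, "wx": 2.4, "wy": -1.26, "wz": -5.8, "fingers": 0}, {"tx": 1.99, "ty": -6.5, "tz": -3.9, "wx": 2.82, "wy": -1.48, "wz": -6.85, "fingers": 0}])

```text
time_s: 18.73
tool_pos: [0.5405, -0.2701, 0.2196]
tcp_rot: [-155.4, -0.2, -115.2]
wrist_force: [0.2, -0.3, -0.3]
grip_width: 0.102
```

```bash
python3 look.py o1
python3 - <<'E'
from fin import *
plan(focus,Rtool(1))
E
```

```text
t 18.82 pos [ 0.5389 -0.2709  0.219 ] rpy [-155.46   -0.18 -115.6 ] q [-26.9  -4.9 -19.2  51.1   0.4 -91.2] F [-0.1 -0.2 -1.6] grip 0.103
 t [0.072 0.069 0.457] w [-0.002 -0.03  -0.014] rows>= 0.4
```

step_arm(rows=[{"tx": 0.04, "ty": 0.04, "tz": 0.25, "wx": 0, "wy": -0.02, "wz": 0, "fingers": 0}, {"tx": 0.07, "ty": 0.07, "tz": 0.45, "wx": 0, "wy": -0.03, "wz": -0.01, "fingers": 0}, {"tx": 0.07, "ty": 0.07, "tz": 0.45, "wx": 0, "wy": -0.03, "wz": -0.01, "fingers": 0}, {"tx": 0.07, "ty": 0.07, "tz": 0.45, "wx": 0, "wy": -0.03, "wz": -0.01, "fingers": 0}])

```text
time_s: 19.32
tool_pos: [0.5459, -0.2739, 0.1965]
tcp_rot: [-155.5, 0.1, -115.2]
wrist_force: [-0.3, 0.4, -0.8]
grip_width: 0.1
```

```bash
python3 look.py o2 orange_mid,orange_face,lens,stand
python3 - <<'E'
from fin import *
plan(focus,Rtool(1))
p,R,s=cur()
Rc=np.c_[-R[:,0],R[:,1],-R[:,2]]
def tb(segs,o): return [(o+Rc@a,o+Rc@b) for a,b in segs]
car=tb(box((0,0),0,.08,.036,0,.008),p)+tb(box((0,0),0,.04,.01,.008,.038),p)
for n in C:
    im=np.load(n+"_o2.npy"); c=proj(n,(lens+focus)/2).astype(int); x0,y0=int(c[0]-45),int(c[1]-45)
    overlay(n,np.clip(im*1.3,0,255).astype(np.uint8),[],x0,y0,90,90,7,f"pics/o2{n}a.png")
    overlay(n,np.clip(im*1.3,0,255).astype(np.uint8),[((0,255,0),car),((255,0,255),[(lens,focus)]),((255,255,0),circ(lens,RL,.022))],x0,y0,90,90,7,f"pics/o2{n}.png")
    print(n,"mid",proj(n,p+Rc@[0,0,.019]),"face",proj(n,p))
E
```

```text
t 19.43 pos [ 0.5459 -0.2742  0.1971] rpy [-1.5549e+02  1.2000e-01 -1.1524e+02] q [-27.1  -3.8 -21.   48.3   0.9 -91.7] F [-0.8  0.3 -0.2] grip 0.105
orange_mid scene [([482.9, 321.2], 0.98), ([230.8, 163.5], 0.79), ([338.2, 428.1], 0.69)]
orange_mid top [([186.3, 363.8], 0.85), ([465.2, 236.0], 0.76), ([181.7, 187.8], 0.7)]
orange_face scene [([337.3, 427.0], 0.95), ([476.0, 321.5], 0.92), ([227.3, 169.4], 0.74), ([230.3, 163.8], 0.59)]
orange_face top [([187.2, 365.1], 0.81), ([180.9, 188.2], 0.79), ([471.0, 234.4], 0.62), ([369.8, 215.7], 0.15)]
lens scene [([220.6, 193.5], 0.97)]
lens top [([470.8, 231.1], 0.65)]
stand scene [([215.4, 224.0], 0.77)]
stand top [([472.1, 234.7], 0.36)]
 t [ 0.066  0.022 -0.006] w [0.001 0.021 0.008] rows>= 0.1
scene mid [230.18598589 162.87060771] face [227.85495711 168.61446382]
top mid [471.05645905 238.15051839] face [470.59474474 236.10442774]
```

View pics/o2scene.png

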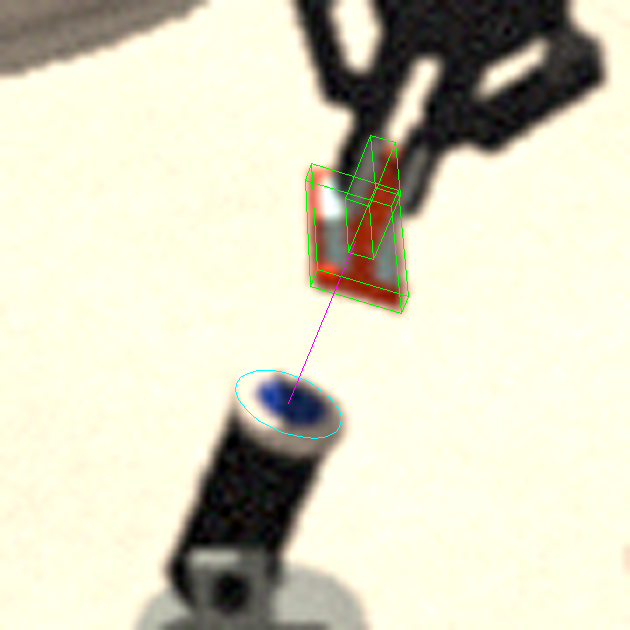

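View pics/o2scenea.png

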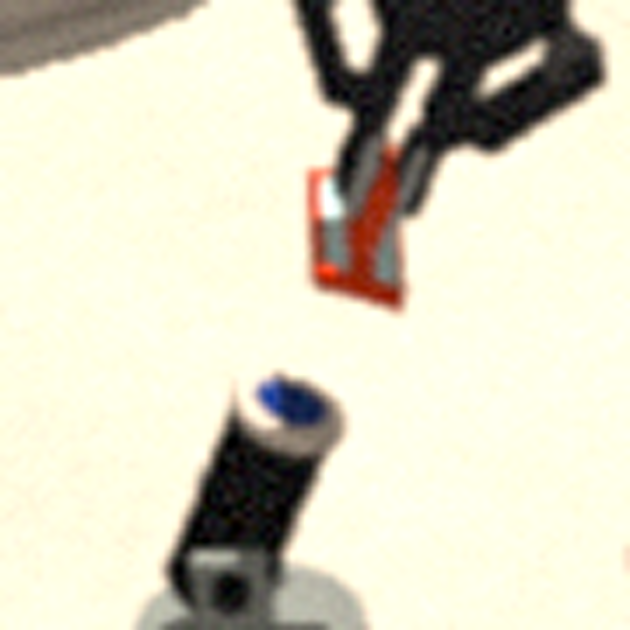

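View pics/o2top.png

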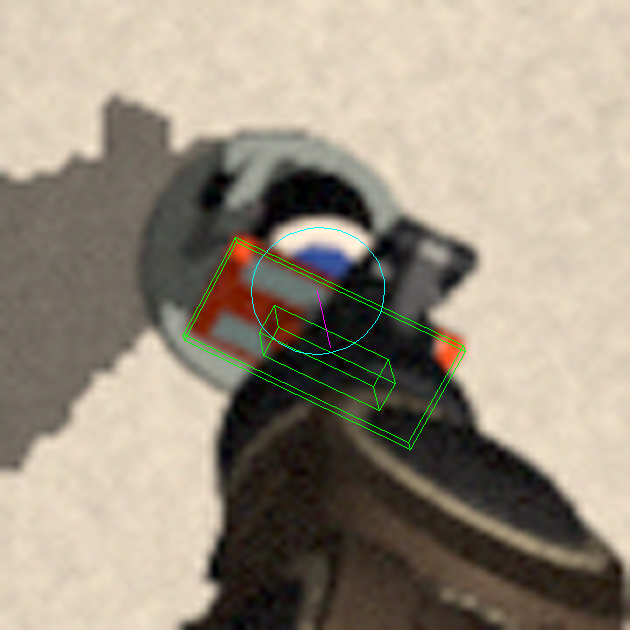

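Run:
```python
from fin import *
for n,bx in(("top",(440,200,480,225)),("scene",(195,185,240,240))):
    a=np.load(n+".npy").astype(int);b=np.load(n+"_o2.npy").astype(int);x0,y0,x1,y1=bx
    A=a[y0:y1,x0:x1].mean(2).astype(np.float32);B=b[y0:y1,x0:x1].mean(2).astype(np.float32)
    print(n,cv2.phaseCorrelate(A,B,cv2.createHanningWindow(A.shape[::-1],cv2.CV_32F)),np.abs(A-B).mean())
    o=np.vstack([np.hstack([cv2.resize(i[y0-5:y0+45,x0-5:x0+50,::-1].astype(np.uint8),None,fx=7,fy=7,interpolation=cv2.INTER_CUBIC) for i in(a,b)])]);cv2.imwrite(f"pics/cmp_{n}.png",o)
im=np.load("top.npy"); g=[((255,255,0),circ(lens,RL,.022))]
overlay("top",im,g,435,195,60,55,8,"pics/k1.png"); overlay("top",np.load("top_o2.npy"),g,435,195,60,55,8,"pics/k2.png")
cv2.imwrite("pics/k.png",cv2.resize(np.hstack([cv2.imread("pics/k1.png"),cv2.imread("pics/k2.png")]),None,fx=.8,fy=.8))
```

```text
top ((0.3157272533419224, 0.5364578283944645), 0.8868493928909301) 5.2495956
scene ((0.25653942974785693, -0.01929360715546835), 0.8594230701305248) 12.874208
```

View pics/k.png

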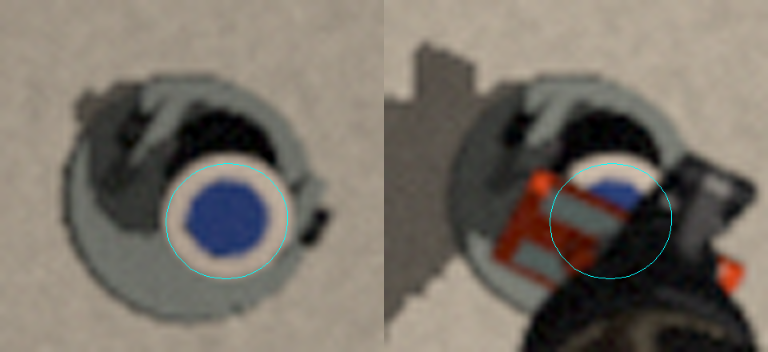

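step_arm(rows=[{"tx": 0.065, "ty": 0.02, "tz": 0, "wx": 0, "wy": 0.02, "wz": 0.01, "fingers": 0}, {"tx": 0.065, "ty": 0.02, "tz": 0, "wx": 0, "wy": 0.02, "wz": 0.01, "fingers": 0}, {"tx": 0.065, "ty": 0.02, "tz": 0, "wx": 0, "wy": 0.02, "wz": 0.01, "fingers": 0}, {"tx": 0.065, "ty": 0.02, "tz": 0, "wx": 0, "wy": 0.02, "wz": 0.01, "fingers": 0}, {"tx": 0.065, "ty": 0.02, "tz": 0, "wx": 0, "wy": 0.02, "wz": 0.01, "fingers": 0}, {"tx": 0.065, "ty": 0.02, "tz": 0, "wx": 0, "wy": 0.02, "wz": 0.01, "fingers": 0}, {"tx": 0.065, "ty": 0.02, "tz": 0, "wx": 0, "wy": 0.02, "wz": 0.01, "fingers": 0}, {"tx": 0.065, "ty": 0.02, "tz": 0, "wx": 0, "wy": 0.02, "wz": 0.01, "fingers": 0}])

```text
time_s: 20.82
tool_pos: [0.5433, -0.277, 0.1964]
tcp_rot: [-155.5, 0.0, -115.4]
wrist_force: [0.1, 0.1, -0.5]
grip_width: 0.101
```

```bash
python3 look.py o3
python3 - <<'E'
from fin import *
plan(focus,Rtool(1))
p,R,s=cur()
Rc=np.c_[-R[:,0],R[:,1],-R[:,2]]
def tb(segs,o): return [(o+Rc@a,o+Rc@b) for a,b in segs]
car=tb(box((0,0),0,.08,.036,0,.008),p)+tb(box((0,0),0,.04,.01,.008,.038),p)
n="scene"
im=np.load(n+"_o3.npy"); c=proj(n,(lens+focus)/2).astype(int); x0,y0=int(c[0]-45),int(c[1]-45)
overlay(n,np.clip(im*1.3,0,255).astype(np.uint8),[((0,255,0),car),((255,0,255),[(lens,focus)])],x0,y0,90,90,6,f"pics/o3{n}.png")
cv2.imwrite("pics/full3.png",im[:,:,::-1])
E
```

```text
t 20.93 pos [ 0.5433 -0.277   0.1964] rpy [-1.5550e+02  1.0000e-02 -1.1541e+02] q [-27.5  -3.9 -21.1  48.2   0.9 -91.9] F [ 0.4 -0.1 -0.7] grip 0.101
 t [ 0.001  0.    -0.008] w [ 0.003  0.001 -0.001] rows>= 0.0
```

View pics/o3scene.png

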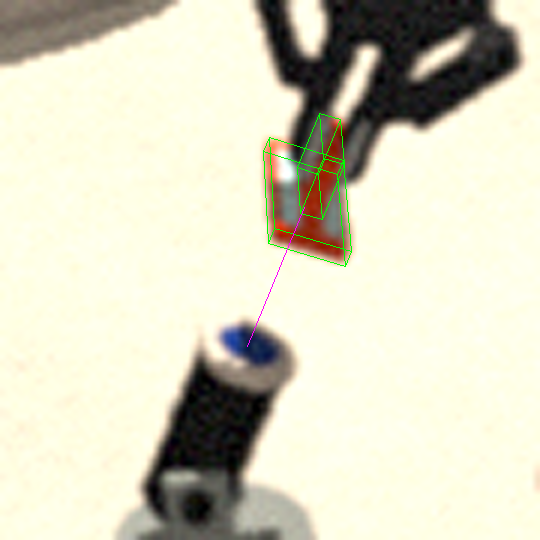

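View pics/full3.png

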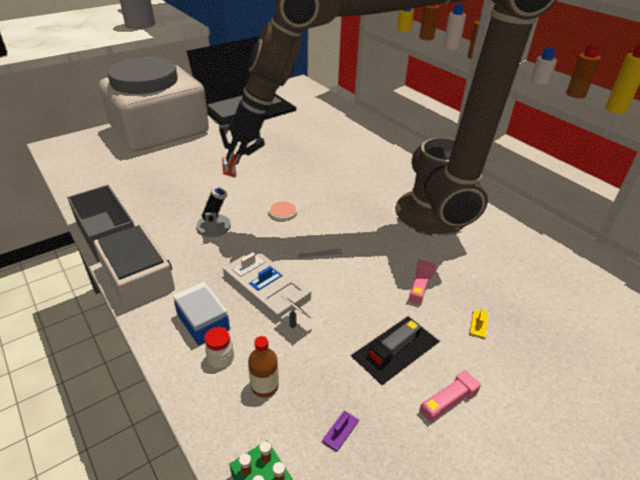

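```bash
python3 -c "
from cell import r
print(r.finish_job())"
```

```text
the job is handed in; nothing more can be done
None
```

I scanned the bar code, put the scanner back on its rest, and am holding the orange carrier in front of the inspection camera. The job is handed in at about 21 s. No verdict was reported.

- **Scanner:** I aimed it at the bar code at about 8 cm and square to it, and held it still for well over a second. I then laid it back flat on its mat, within about 2 mm of where it started, and the picture confirmed that.
- **Orange carrier:** It left its nest without trouble. The reported pose is within 0.5 mm and 0.1° of the focus pose I worked out. In the last scene picture its outline matches the model to within about 1 pixel, roughly 2 mm. The last force readings were under 1 N and the grip was steady.
- **Camera and bench:** The earlier and later pictures show no visible shift of the inspection camera. In the last scene picture the blue and white carriers and the other things look unmoved; I only checked those by eye.

**What disagreed:**
- **Fingertip length:** The fingertips are about 25–28 mm farther back than described. My first grasp of the scanner closed on air just above it. I measured the offset from the pictures, regrasped lower, and used it from then on.
- **Camera calibration:** The two views disagree by about 1 pixel, 2–3 mm. That leaves about 2 mm uncertainty in the focus point, about 1° in the tilt, and up to 2–3° in the direction of the tilt pin.

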